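# Set up the vacuum leak tester: nest on its dowels, valve capsules in, vacuum on

### The job

Set the vacuum leak tester up for a run: lift the empty carrier nest up and off its hook and seat it fully down, flat, over the two dowel pins on the tester's deck (either way round). Then put every brass valve capsule from the blue kitting tray upright and fully home in a pocket of the nest, one to a pocket, and only after that swing the red vacuum lever fully open. Leave the multimeter and the two tape rolls where they are.

Things in the scene. Friction and masses are not known exactly. Their poses are not given: they have to be found in the camera images.
- nest: Carrier nest: plate 124 (x) x 164 (y) x 15 mm, 0.4 kg, aluminium over dark steel, with a black D-handle on its middle. Origin: centre of the underside, z up. Two 10 mm dowel holes go through at x = 0, y = +-66 mm. Six round pockets, 43 mm across, 7 mm deep, 2 mm chamfer, at x = +-34, y = -52, 0, 52 mm. Starts empty, hanging level on the hook, which runs through the handle along the nest's x.
- nest_grip (a point): Middle of the nest's D-handle, 62 mm above the underside; axes of the nest. The handle is an upright closed loop across the nest's x: two legs 10 mm wide in x, outer faces at y = +-18.5 mm (grip across these, 37 mm), inner faces at +-13.5 mm, standing on the plate and joined by a top bar 83 to 91 mm above the underside.
- pocket0 (a point): Centre of the floor of pocket 0 of the nest, 8 mm above the nest's underside and 7 mm below its upper face; axes of the nest.
- pocket1 (a point): Centre of the floor of pocket 1 of the nest, 8 mm above the nest's underside and 7 mm below its upper face; axes of the nest.
- pocket2 (a point): Centre of the floor of pocket 2 of the nest, 8 mm above the nest's underside and 7 mm below its upper face; axes of the nest.
- pocket3 (a point): Centre of the floor of pocket 3 of the nest, 8 mm above the nest's underside and 7 mm below its upper face; axes of the nest.
- pocket4 (a point): Centre of the floor of pocket 4 of the nest, 8 mm above the nest's underside and 7 mm below its upper face; axes of the nest.
- pocket5 (a point): Centre of the floor of pocket 5 of the nest, 8 mm above the nest's underside and 7 mm below its upper face; axes of the nest.
- hanger: Hanger stand (fixed): square 20 mm upright at the origin, 187 mm tall, on a 10 mm base plate. From it a hook of 8 mm round bar runs level towards the stand's own -x, top of the bar 169 mm above the worktop, to 128 mm from the upright's axis and then turns up, its end 142 mm from the axis and 187 mm above the worktop. The nest hangs about 105 mm from the axis: lift it 25 mm or more, then draw it off along -x.
- tester: Leak tester (fixed): white box 180 (x) x 275 (y) mm, flat dark grey deck 55 mm above the worktop. Origin on the worktop, z up, -x is the front with the display. The seat is at y = +40 mm. At y = -85 mm a brass vacuum pipe runs along x over the deck, 26 mm tall, with the lever valve at x = 0 and a gauge at x = 66 mm, 73 mm above the deck.
- tester_seat (a point): Point on the deck where the centre of the nest's underside must come to rest. The two dowel pins stand 66 mm either side of it along the tester's y (132 mm apart): 8 mm across, 14 mm proud of the deck, with a 5 mm conical nose. The nest's x axis must be parallel to the tester's x, either way round.
- vacuum_lever (a joint): Angle of the red lever of the quarter-turn vacuum valve on the tester (rad): 0 shut, the lever pointing to the tester's -y; 1.57 fully open at its stop, pointing to the tester's -x (clockwise seen from above). It starts between 0 and 0.5, stays where it is left, and takes about 1 N at its end to move.
- lever_tip (a point): End of the lever, 77 mm from the pivot axis, at mid height of the lever. The lever's red grip is 48 mm long (from 29 to 77 mm from the pivot), 15 mm wide and 9 mm thick; its middle height is 32 mm above the deck (87 mm above the worktop).
- lever_pivot (a point): Point on the lever's upright pivot axis, at the lever's mid height.
- kit_tray: Blue kitting tray (fixed), 160 (x) x 200 (y) mm, floor 4 mm thick, rim 4 mm wide and 9 mm high. Origin: centre of its underside.
- capsule0: Brass valve capsule, 60 g, standing in the kitting tray at the start; may be absent. Origin: centre of its foot, z up. Round flange 40 mm across and 7 mm high with a black seal ring; on it a hexagon 20 mm across its flats (grip it here) from 7 to 22 mm above the foot and a steel nipple 12 mm across up to 28 mm. The flange goes down into a pocket until the foot stands on the pocket's floor, the flange then level with the plate's upper face.
- capsule1: Brass valve capsule, 60 g, standing in the kitting tray at the start; may be absent. Origin: centre of its foot, z up. Round flange 40 mm across and 7 mm high with a black seal ring; on it a hexagon 20 mm across its flats (grip it here) from 7 to 22 mm above the foot and a steel nipple 12 mm across up to 28 mm. The flange goes down into a pocket until the foot stands on the pocket's floor, the flange then level with the plate's upper face.
- capsule2: Brass valve capsule, 60 g, standing in the kitting tray at the start; may be absent. Origin: centre of its foot, z up. Round flange 40 mm across and 7 mm high with a black seal ring; on it a hexagon 20 mm across its flats (grip it here) from 7 to 22 mm above the foot and a steel nipple 12 mm across up to 28 mm. The flange goes down into a pocket until the foot stands on the pocket's floor, the flange then level with the plate's upper face.
- capsule3: Brass valve capsule, 60 g, standing in the kitting tray at the start; may be absent. Origin: centre of its foot, z up. Round flange 40 mm across and 7 mm high with a black seal ring; on it a hexagon 20 mm across its flats (grip it here) from 7 to 22 mm above the foot and a steel nipple 12 mm across up to 28 mm. The flange goes down into a pocket until the foot stands on the pocket's floor, the flange then level with the plate's upper face.
- capsule4: Brass valve capsule, 60 g, standing in the kitting tray at the start; may be absent. Origin: centre of its foot, z up. Round flange 40 mm across and 7 mm high with a black seal ring; on it a hexagon 20 mm across its flats (grip it here) from 7 to 22 mm above the foot and a steel nipple 12 mm across up to 28 mm. The flange goes down into a pocket until the foot stands on the pocket's floor, the flange then level with the plate's upper face.
- capsule5: Brass valve capsule, 60 g, standing in the kitting tray at the start; may be absent. Origin: centre of its foot, z up. Round flange 40 mm across and 7 mm high with a black seal ring; on it a hexagon 20 mm across its flats (grip it here) from 7 to 22 mm above the foot and a steel nipple 12 mm across up to 28 mm. The flange goes down into a pocket until the foot stands on the pocket's floor, the flange then level with the plate's upper face.
- multimeter: Orange hand multimeter, 147 x 110 x 48 mm, behind the tester: leave it.
- tape_roll_red: Roll of red insulating tape, 60 mm across, 18 mm high, lying flat near the front edge: leave it.
- ptfe_reel: White reel of thread tape, 48 mm across, 13 mm high, lying flat near the front edge: leave it.
Mind the look-alikes: they are no part of the job. Leave any purple or turquoise look-alike of the capsule4 alone.

How it is judged:
By the outcome, as a careful person would: the job done as asked, in the order asked, and still so for the second after the job is handed in, with the robot touching nothing.
Of capsule0, capsule1, capsule2, capsule3, capsule4, capsule5 only 4 to 6 are there at a start; the rules pass over those that are not, and their reading is None.
At some moment in a run one of capsule0, capsule1, capsule2, capsule3, capsule4, capsule5 may be knocked a few centimetres aside while the robot is not near it.
It also fails if it takes over 210 s, if anything falls off the work surface, if the arm or the gripper's body presses on something with over 40 N, if the wrist force passes 120 N, or if a joint passes its speed limit or range.

### The arm

A 6-joint arm with a two-finger parallel gripper is mounted at the origin on a cart in front of the work surface, level with it; the furniture and walls round the work are solid. World frame = base frame: x ahead of the robot, y to its left, z up, the work surface at z = 0. Lengths are in m, angles in degrees, forces in N, time in s.
With the tool pointing down it reaches from about 0.375 to 0.9 m from the base axis. Payload 3.1 kg.
Tool frame: the origin (TCP) lies between the finger pads; the fingertips stand 11 mm ahead of it and the grasp point (between the pads) lies 8 mm behind it; z points along the fingers, y is the line along which they close (so a half turn about z gives the same grasp; the last joint's range is limited). The gripper opens to 87 mm and grips with 3 to 60 N. Pads are 19 mm wide; open, the fingers measure 117 mm over their backs; the gripper's body (75 mm by 190 mm) begins 51 mm behind the grasp point.
Start: joints at [65.575, 30.224, 82.088, -0, 67.689, -10.227], TCP at [0.153, 0.606, 0.234] pointing down, gripper open.
Joint ranges: [-176.69, 176.69], [-43.24, 126.21], [12.49, 139.97], [-82, 262], [0, 151.66], [-163.58, 163.58]. Speed limits (degrees/s): [159.86, 159.86, 180, 180, 180, 180].

### API

Orientations are given as a 3x3 rotation matrix whose columns are the frame's x, y, z axes.
In Python, from rig import bot, viewer, workorder, nets gives the robot as it stands. The module is installed in compiled form; this text tells all that it offers.
- The arm moves only by the tool move_arm, never from a script. Its argument "increments" is a list of rows, each a list of 7 numbers: the shift along the tool's x, y, z normalised to -1 to 1, where 1 is 0.3 m, then the turn, a rotation vector about the tool's x, y, z normalised to -1 to 1, where 1 is pi rad, then the opening, from 0 (shut) to 1 (fully open). In form: [[tx, ty, tz, wx, wy, wz, grip], ...]. A call has 1 to 10 rows; each row is the pose to reach, as a shift and turn from the pose commanded when the call began, along the tool's axes at that moment, turning the shorter way round; what a row does not reach only later rows make up. A row lasts 1/12 s, in which the tool goes at most 41.7 mm and 7.16 degrees, less where a joint would pass 70% of its speed; a pose out of reach is approached as far as the arm can. A call with a number of a shift or a turn outside -1 to 1 is refused whole. A call with a gripper value outside its range is refused whole. The fingers move at their own pace and stop on an object; the grip force is fixed at half the most. Time passes only in rows, so rows that repeat a pose let the fingers close. It gives the time, the measured TCP pose, the force, the opening and the grip force at its end, in the units of the state.
- bot.read_state(): the state, without advancing time (a new reading comes with each control period).
- viewer.capture(name): name is "scene" or "top"; returns a dict with "image" (384x512x3 uint8, blue, green, red), "K" (3x3 intrinsics, pixels), "eye" and "orientation" of the camera in the world. Camera axes: x right, y up, looking along -z (the intrinsics and any distortion apply to the point x, -y, -z); pixel columns grow to the right and rows downward; lengths in m; the calibration is good to about 2 mm. A picture is of the moment at which its call begins. There is no depth.
- workorder.hand_in(): hands the job in; it is judged then, once.
Trained networks look in the newest picture that a camera, given by its name, has taken for a name from the list of things; names that differ only in an ending like _2 or _b are one class to them, and where a whole thing is asked for, a point or a joint stands for the part that bears it (a point fixed in the world has none). Each returns a list of dicts, best first, with "conf" (0 to 1); they miss things now and then, are a little off and sometimes report something else, mostly with a low value. They report only what shows in the picture. A call takes as long as a camera call. They do not tell look-alikes from the thing itself.
- nets.find_in(camera, thing): "location" ([column, row] in pixels, amid what is visible of it).
The state is a dict: "time_s": time; "joint_positions": joint angles; "qvel": joint speeds; "tau": joint torques, N m; "position": TCP position; "tcp_rot": TCP orientation; "force": force on the tool from outside, world axes, zero at the start; "moment": the same for the moment, N m; "opening": opening from 0.0 (shut) to 1.0 (fully open); "grasp_force": force on a finger pad.
Only numpy, scipy, OpenCV 4.12 (cv2) and the standard library are available. Lean on these libraries where they do the work, as an engineer would, in place of code of your own. Each camera call takes 0.05 s, during which the arm holds its last target. There are 200 camera calls.

## Working session

There is one attempt and no reset: what is moved stays moved. The work goes in short steps, Python scripts to look and compute and a tool call to move; the robot and the scene stay as the last step left them, time stands still between calls to the robot, and variables do not carry over. Pictures are saved under pics/ and viewed, at most 14 in all, crops included, and the job is handed in when it is done.

Besides the shell and the picture viewer there is one more tool, called after "Request:" as a command line: name --pt "numbers of a row" for each row, then --argument value for the rest. move_arm: Moves the arm, as the interface text tells. Its arguments: {"type":"object","properties":{"increments":{"type":"array"}},"required":["increments"]}

```bash
mkdir -p pics; cat > h.py <<'E'
import numpy as np, cv2
from rig import bot, viewer, workorder, nets
def cap(n,f=None):
    c=viewer.capture(n)
    if f: cv2.imwrite('pics/'+f,c['image'])
    return c
def ray(c,px):
    K=np.array(c['K']);d=np.linalg.inv(K)@[px[0],px[1],1]
    R=np.array(c['orientation']);d=R@[d[0],-d[1],-d[2]]
    return np.array(c['eye']),d
def at(c,px,z):
    e,d=ray(c,px);return e+d*(z-e[2])/d[2]
def proj(c,p):
    R=np.array(c['orientation']);q=R.T@(np.array(p)-c['eye']);q=np.array(c['K'])@[q[0],-q[1],-q[2]];return q[:2]/q[2]
E
python3 - <<'E'
from h import *
for n in ('scene','top'):
    c=cap(n,n+'0.png');print(n,c.keys(),c['K'],c['eye'],c['orientation'])
    for t in ['nest','nest_grip','hanger','tester','vacuum_lever','kit_tray','capsule0','multimeter']:
        print(t,[(np.round(r['location']).tolist(),round(r['conf'],2)) for r in nets.find_in(n,t)])
print(bot.read_state())
E
```

```text
scene dict_keys(['image', 'K', 'eye', 'orientation']) [[380.6453954    0.         261.66156371]
 [  0.         380.6453954  191.19847712]
 [  0.           0.           1.        ]] [ 0.16933478 -0.57325054  1.20941078] [[ 0.80871587  0.50101066 -0.3081671 ]
 [-0.5881979   0.68761854 -0.42568059]
 [-0.0013691   0.52551789  0.85078145]]
nest [([175.0, 155.0], 0.79), ([307.0, 307.0], 0.18)]
nest_grip [([178.0, 153.0], 0.75)]
hanger [([198.0, 152.0], 0.67)]
tester [([253.0, 212.0], 0.87), ([312.0, 276.0], 0.62)]
vacuum_lever [([281.0, 157.0], 0.15)]
kit_tray [([308.0, 284.0], 0.9)]
capsule0 [([330.0, 296.0], 0.56), ([258.0, 214.0], 0.53), ([312.0, 278.0], 0.51), ([312.0, 306.0], 0.5), ([220.0, 180.0], 0.46), ([298.0, 290.0], 0.45)]
multimeter [([279.0, 154.0], 0.96), ([178.0, 152.0], 0.36)]
top dict_keys(['image', 'K', 'eye', 'orientation']) [[347.17222264   0.         254.37085149]
 [  0.         347.17222264 182.00770113]
 [  0.           0.           1.        ]] [ 0.25715661 -0.14758642  1.28819956] [[ 0.35896696  0.89404152 -0.26801582]
 [-0.93333582  0.3422458  -0.10840691]
 [-0.00
[... 544 characters left out ...]
  2.99495482e-03,
        6.76892729e+01, -1.02253209e+01]), 'qvel': array([-0.0585075 ,  0.04898903,  0.00561573, -0.17173596, -0.09780384,
       -0.03347453]), 'tau': array([-8.46183548e-05, -4.40000653e+01, -1.76985526e+01,  6.33677677e-02,
        5.04693878e-02,  2.99447827e-07]), 'position': array([0.15325061, 0.60590594, 0.23358306]), 'tcp_rot': array([[-9.69439359e-01,  2.45331061e-01, -2.24278093e-05],
       [ 2.45331059e-01,  9.69439357e-01,  6.75633346e-05],
       [ 3.83177855e-05,  5.99963175e-05, -9.99999997e-01]]), 'force': array([0.06800584, 0.91381652, 0.85416743]), 'moment': array([-0.04595877,  0.02450446,  0.01258953]), 'grasp_force': 0.0, 'opening': 1.0010721500608795}
```

View pics/scene0.png

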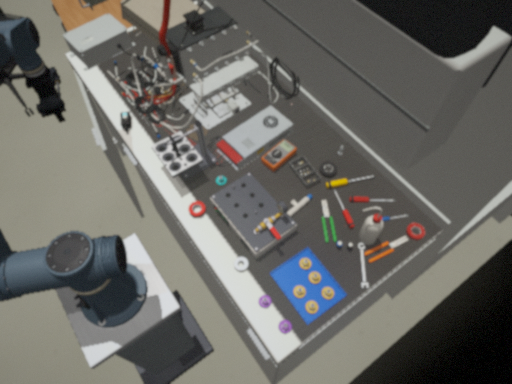

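View pics/top0.png

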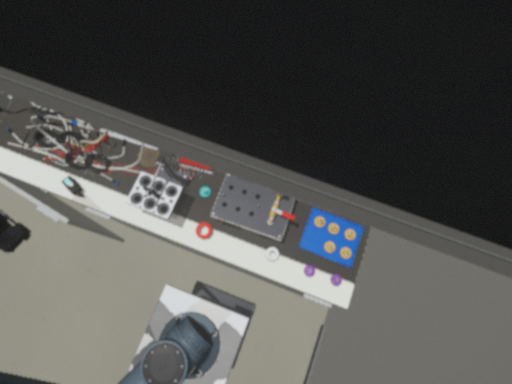

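The scene shows the nest at (178,153), the tester at (250,212) with its lever at about (272,230), and the tray at (308,285) holding 5 brass capsules. The purple look-alikes are at (265,301) and (285,326), the turquoise one at (221,181). Next I'll take close crops.

```bash
python3 - <<'E'
from h import *
s=cv2.imread('pics/scene0.png');t=cv2.imread('pics/top0.png')
def cr(i,x,y,w,h,k): return cv2.resize(i[y:y+h,x:x+w],None,fx=k,fy=k,interpolation=cv2.INTER_CUBIC)
a=np.vstack([np.hstack([cr(s,200,160,100,100,4),cr(t,205,155,100,100,4)]),np.hstack([cr(s,140,115,80,40+10,5),cr(t,115,160,80,50,5)])[:200]])
cv2.imwrite('pics/c1.png',a)
b=np.vstack([np.hstack([cr(s,130,120,80,60,5),cr(t,115,150,80,60,5)]),np.hstack([cr(s,265,240,80,60+20,5)[:,:400][:300],cr(t,290,200,80,60,5)])])
cv2.imwrite('pics/c2.png',b)
E
```

```text
(no output)
```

View pics/c1.png

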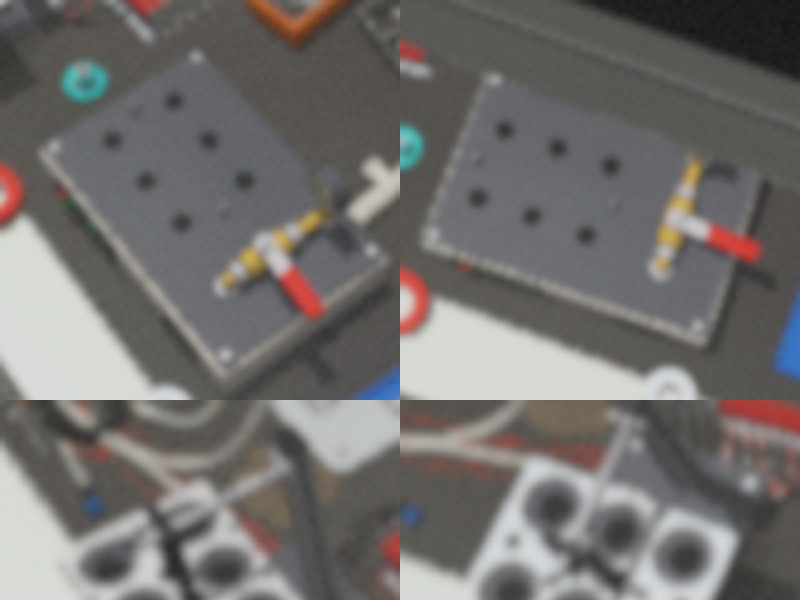

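View pics/c2.png

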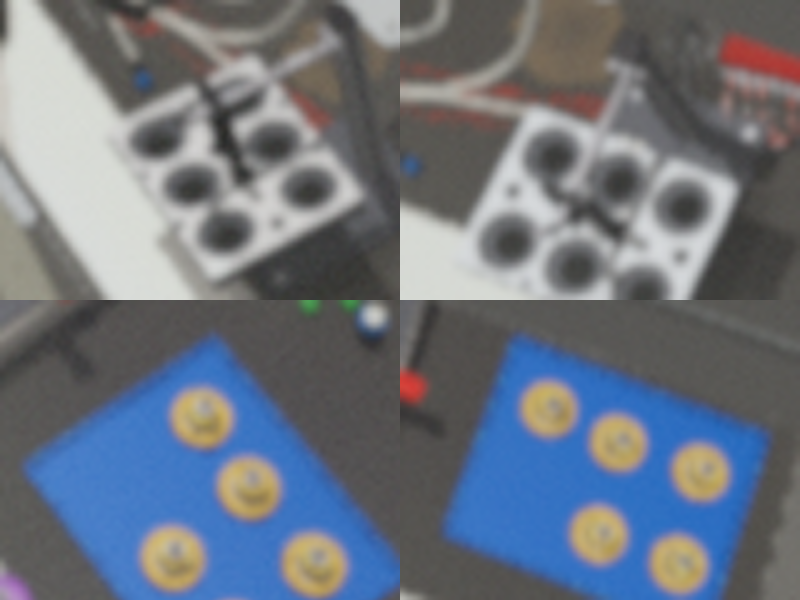

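The deck shows two pins and a 2x3 set of dark port marks, and the nest shows six pockets and two dowel holes. All five tray pieces are brass. The look-alikes, purple and turquoise, lie outside the tray. Next I'll fit poses.

```bash
cat >> h.py <<'E'
from scipy.optimize import least_squares
def dark(img,p,r=2,s=1):
    g=cv2.GaussianBlur(img.astype(np.float32).mean(2),(0,0),.6)*s
    k=8
    x0,y0=p[0]-r,p[1]-r;n=int(2*r*k+1)
    M=np.float32([[1/k,0,x0],[0,1/k,y0]])
    w=cv2.warpAffine(g,M,(n,n),flags=cv2.INTER_CUBIC|cv2.WARP_INVERSE_MAP)
    w=np.clip(np.percentile(w,60)-w,0,None);yy,xx=np.mgrid[:n,:n]
    return np.array([x0+(w*xx).sum()/w.sum()/k,y0+(w*yy).sum()/w.sum()/k])
def fit(obs,x0,z):  # obs: list of (cam, pix, local xyz); solve x,y,yaw
    def f(v):
        c,s=np.cos(v[2]),np.sin(v[2]);r=[]
        for cam,p,l in obs:
            r+=list(proj(cam,[v[0]+c*l[0]-s*l[1],v[1]+s*l[0]+c*l[1],z+l[2]])-p)
        return np.array(r)
    o=least_squares(f,x0);return o.x,f(o.x).reshape(-1,2)
def blobs(img):
    hsv=cv2.cvtColor(cv2.resize(img,None,fx=4,fy=4,interpolation=cv2.INTER_CUBIC),cv2.COLOR_BGR2HSV)
    blue=cv2.inRange(hsv,(100,120,80),(120,255,255));
    n,l,st,ce=cv2.connectedComponentsWithStats(blue);i=1+st[1:,4].argmax()
    hull=cv2.convexHull(cv2.findContours((l==i).astype('uint8'),0,2)[0][0] if 0 else np.argwhere(l==i)[:,::-1].astype(np.int32))
    m=np.zeros_like(blue);cv2.fillConvexPoly(m,hull,255)
    m=m&~cv2.inRange(hsv,(95,70,0),(125,255,255))
    m=cv2.morphologyEx(m,cv2.MORPH_OPEN,np.ones((9,9)))
    n,l,st,ce=cv2.connectedComponentsWithStats(m)
    return [((ce[j]+.5)/4-.5,st[j,4]/16) for j in range(1,n) if st[j,4]>700],(hull[:,0]+.5)/4-.5
E
python3 - <<'E'
from h import *
cs={n:viewer.capture(n) for n in('scene','top')}
def u(n,k,pts,o):
    return [dark(cs[n]['image'],(np.array(p)+.5)/k-.5+o) for p in pts]
L=[(a,40+b,55) for a,b in[(34,52),(34,0),(34,-52),(-34,52),(-34,0),(-34,-52)]]
P=[(0,106,55+7),(0,-26,55+7)]
s=u('scene',4,[(174,101),(209,140),(245,181),(113,140),(147,181),(182,222)],np.array([200,160]))
t=u('top',4,[(105,130),(158,148),(211,166),(79,198),(132,216),(187,235)],np.array([205,155]))
for nm,q in(('scene',s),('top',t),('both',None)):
    ob=[(cs['scene'],p,np.array(l)/1e3) for p,l in zip(s,L)] if nm!='top' else []
    if nm!='scene': ob+=[(cs['top'],p,np.array(l)/1e3) for p,l in zip(t,L)]
    x,r=fit(ob,[.4,.1,.0],0);print('tester',nm,x.round(4),np.degrees(x[2]).round(2),abs(r).max().round(2))
T=x;c,sn=np.cos(x[2]),np.sin(x[2])
seat=np.array([x[0]-sn*.04,x[1]+c*.04]);print('seat',seat)
for k,n in(('pins scene','scene'),('pins top','top')):
    for l in P: print(k,proj(cs[n],[x[0]-sn*l[1]/1e3,x[1]+c*l[1]/1e3,l[2]/1e3]).round(1))
print('obs pins scene',(np.array([(137,112),(224,209)])/4+[200,160]),'top',np.array([(77,158),(214,205)])/4+[205,155])
# nest
NL=[(-34,52),(34,52),(34,0),(34,-52),(-34,0),(-34,-52)]
# crop c2 offsets: scene (130,120)/5, top (115,150)/5
sp=[(155,137),(None),(None),(308,187),(190,185),(226,232),(273,141)]
S=[((155,137),(-34,52)),((190,185),(-34,0)),((226,232),(-34,-52)),((273,141),(34,0)),((308,187),(34,-52))]
Tn=[((507-400,242),(-34,52)),((576-400,268),(-34,0)),((553-400,156),(34,52)),((682-400,207),(34,-52)),((619-400,181),(34,0))]
for nm in('scene','top','both'):
    ob=[]
    for n,pts,o in(('scene',S,(130,120)),('top',Tn,(115,150))):
        if nm in(n,'both'):
            for p,l in pts:
                ob.append((cs[n],dark(cs[n]['image'],np.array(p)/5-.4+o,6.5),np.array([l[0],l[1],9.5])/1e3))
    x,r=fit(ob,[.3,.5,0],.086);print('nest',nm,x.round(4),np.degrees(x[2]).round(2),abs(r).max().round(2))
for n in cs:
    b,h=blobs(cs[n]['image']);print(n)
    for p,a in b: print(p.round(1),round(a),at(cs[n],p,.015).round(4))
E
```

```text
tester scene [ 0.5177 -0.0275  0.0257] 1.47 0.1
tester top [ 0.5214 -0.0263  0.0264] 1.51 0.07
tester both [ 0.5195 -0.0267  0.0259] 1.48 0.56
seat [0.51847445 0.01323911]
pins scene [233.3 185.7]
pins scene [255.6 211.4]
pins top [223.7 194.3]
pins top [257.8 206. ]
obs pins scene [[234.25 188.  ]
 [256.   212.25]] top [[224.25 194.5 ]
 [258.5  206.25]]
nest scene [ 0.4175  0.3053 -0.0155] -0.89 0.82
nest top [ 0.4193  0.3047 -0.0021] -0.12 0.83
nest both [ 0.4183  0.305  -0.0132] -0.76 1.06
scene
[304.9 263.2] 129 [ 0.553  -0.2855  0.015 ]
[314.3 277.2] 137 [ 0.5474 -0.3405  0.015 ]
[299.1 291.2] 145 [ 0.4785 -0.3472  0.015 ]
[327.4 292.6] 144 [ 0.5481 -0.4033  0.015 ]
[311.4 306.6] 154 [ 0.4789 -0.4074  0.015 ]
top
[319.3 221.3] 108 [ 0.5576 -0.2824  0.015 ]
[333.1 228.1] 111 [ 0.5517 -0.3376  0.015 ]
[349.6 234. ] 112 [ 0.5526 -0.4004  0.015 ]
[329.2 246.5] 115 [ 0.4829 -0.3444  0.015 ]
[345.2 252.4] 116 [ 0.4833 -0.4044  0.015 ]
```

```bash
cat >> h.py <<'E'
from scipy.spatial.transform import Rotation as Ro
def plan(*tg):
    s=bot.read_state();R=np.array(s['tcp_rot']);p=np.array(s['position'])
    print('t',round(s['time_s'],2),'p',p.round(4),'a',np.degrees(np.arctan2(-R[1,0],-R[0,0])).round(2),'open',round(s['opening'],3),'gf',round(s['grasp_force'],1),'F',np.round(s['force'],1))
    for x,y,z,a in tg:
        a=np.radians(a);c,sn=np.cos(a),np.sin(a);G=np.array([[-c,-sn,0],[-sn,c,0],[0,0,-1]])
        print((x,y,z),(R.T@(np.array([x,y,z])-p)/.3).round(4).tolist(),(Ro.from_matrix(R.T@G).as_rotvec()/np.pi).round(4).tolist())
E
python3 -c "
from h import *
plan((.418,.305,.25,-.5),(.418,.305,.140,-.5))"
```

```text
t 1.0 p [0.1533 0.6059 0.2336] a -14.2 open 1.001 gf 0.0 F [0.1 0.3 0.6]
(0.418, 0.305, 0.25) [-1.1015, -0.7559, -0.0548] [0.0, 0.0, -0.0761]
(0.418, 0.305, 0.14) [-1.1015, -0.7559, 0.3119] [0.0, 0.0, -0.0761]
```

Request:
move_arm --pt "-0.9 -0.62 -0.055 0 0 -0.076 1" --pt "-0.9 -0.62 -0.055 0 0 -0.076 1" --pt "-0.9 -0.62 -0.055 0 0 -0.076 1" --pt "-0.9 -0.62 -0.055 0 0 -0.076 1" --pt "-0.9 -0.62 -0.055 0 0 -0.076 1" --pt "-0.9 -0.62 -0.055 0 0 -0.076 1" --pt "-0.9 -0.62 -0.055 0 0 -0.076 1" --pt "-0.9 -0.62 -0.055 0 0 -0.076 1" --pt "-0.9 -0.62 -0.055 0 0 -0.076 1" --pt "-0.9 -0.62 -0.055 0 0 -0.076 1"

```text
time_s: 1.83
position: [0.371, 0.358, 0.2504]
tcp_rot: [[-1.0, 0.014, 0.001], [0.014, 1.0, 0.001], [-0.001, 0.001, -1.0]]
force: [-0.4, 0.7, 0.5]
opening: 1.001
grasp_force: 0.0
```

```bash
python3 -c "
from h import *
plan((.418,.305,.25,-.5),(.418,.305,.140,-.5))"
```

```text
t 1.83 p [0.371  0.358  0.2504] a -0.79 open 1.001 gf 0.0 F [-0.4  0.7  0.5]
(0.418, 0.305, 0.25) [-0.159, -0.1746, 0.0012] [0.0002, 0.0002, -0.0016]
(0.418, 0.305, 0.14) [-0.1588, -0.1748, 0.3678] [0.0002, 0.0002, -0.0016]
```

Move over the nest, descend, then close.

Request:
move_arm --pt "-0.159 -0.175 0 0 0 0 1" --pt "-0.159 -0.175 0 0 0 0 1" --pt "-0.159 -0.175 0 0 0 0 1" --pt "-0.159 -0.175 0.1 0 0 0 1" --pt "-0.159 -0.175 0.2 0 0 0 1" --pt "-0.159 -0.175 0.25 0 0 0 1" --pt "-0.159 -0.175 0.3 0 0 0 1" --pt "-0.159 -0.175 0.34 0 0 0 1" --pt "-0.159 -0.175 0.367 0 0 0 1" --pt "-0.159 -0.175 0.367 0 0 0 1"

```text
time_s: 2.67
position: [0.4146, 0.3071, 0.1384]
tcp_rot: [[-1.0, 0.007, -0.004], [0.007, 1.0, -0.001], [0.004, -0.001, -1.0]]
force: [0.1, 0.3, 0.7]
opening: 1.002
grasp_force: 0.0
```

```bash
python3 - <<'E'
from h import *
plan((.418,.305,.14,-.5))
s=cap('scene')['image'];t=cap('top')['image']
def cr(i,x,y,w,h,k): return cv2.resize(i[y:y+h,x:x+w],None,fx=k,fy=k,interpolation=cv2.INTER_CUBIC)
cv2.imwrite('pics/c3.png',np.hstack([cr(s,125,100,80,100,5),cr(t,110,130,80,100,5)]))
E
```

```text
t 2.67 p [0.4146 0.3071 0.1384] a -0.43 open 1.002 gf 0.0 F [0.1 0.3 0.7]
(0.418, 0.305, 0.14) [-0.0112, -0.007, -0.0055] [-0.0004, -0.0012, 0.0004]
```

View pics/c3.png

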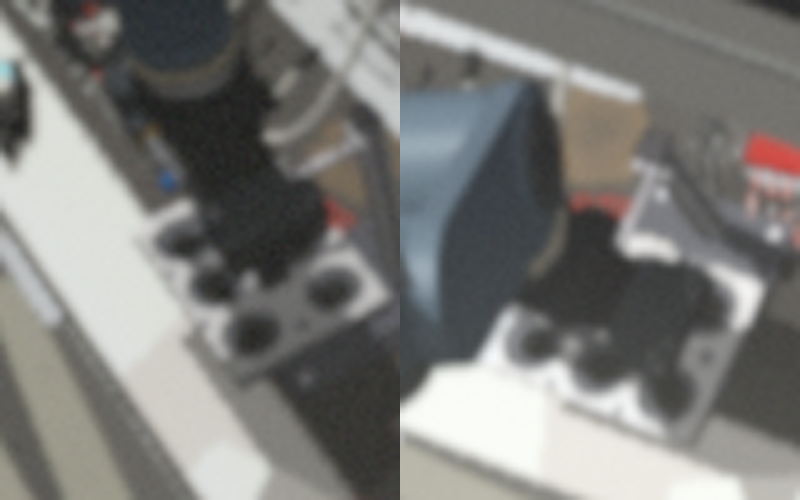

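The gripper straddles the handle in both views. The measured pose was still settling, so I'll hold and close.

Request:
move_arm --pt "0 0 0 0 0 0 1" --pt "0 0 0 0 0 0 0.3" --pt "0 0 0 0 0 0 0.3" --pt "0 0 0 0 0 0 0.2" --pt "0 0 0 0 0 0 0.1" --pt "0 0 0 0 0 0 0" --pt "0 0 0 0 0 0 0" --pt "0 0 0 0 0 0 0" --pt "0 0 0 0 0 0 0" --pt "0 0 0 0 0 0 0"

```text
time_s: 3.6
position: [0.4164, 0.306, 0.1399]
tcp_rot: [[-1.0, 0.009, -0.001], [0.009, 1.0, -0.001], [0.001, -0.001, -1.0]]
force: [1.2, -0.9, 0.3]
opening: 0.424
grasp_force: 30.0
```

```bash
python3 -c "
from h import *
plan((.418,.305,.172,-.5))"
```

```text
t 3.6 p [0.4164 0.306  0.1399] a -0.51 open 0.424 gf 30.0 F [ 1.2 -0.9  0.3]
(0.418, 0.305, 0.172) [-0.0052, -0.0035, -0.1071] [-0.0003, -0.0002, -0.0]
```

Request:
move_arm --pt "0 0 -0.03 0 0 0 0" --pt "0 0 -0.07 0 0 0 0" --pt "0 0 -0.11 0 0 0 0" --pt "0 0 -0.11 0 0 0 0" --pt "0 0 -0.11 0 0 0 0" --pt "0.05 0 -0.11 0 0 0 0" --pt "0.1 0 -0.11 0 0 0 0" --pt "0.16 0 -0.11 0 0 0 0" --pt "0.2 0 -0.11 0 0 0 0" --pt "0.2 0 -0.11 0 0 0 0"

```text
time_s: 4.43
position: [0.3524, 0.3059, 0.172]
tcp_rot: [[-1.0, 0.008, -0.006], [0.008, 1.0, -0.003], [0.006, -0.003, -1.0]]
force: [-1.4, -0.4, -2.9]
opening: 0.421
grasp_force: 30.0
```

```bash
python3 -c "
from h import *
plan((.358,.305,.25,1.5),(.512,.013,.25,1.5))"
```

```text
t 4.43 p [0.3524 0.3059 0.172 ] a -0.44 open 0.421 gf 30.0 F [-1.4 -0.4 -2.9]
(0.358, 0.305, 0.25) [-0.017, -0.0036, -0.2601] [-0.0008, -0.0019, -0.0108]
(0.512, 0.013, 0.25) [-0.5378, -0.973, -0.2606] [-0.0008, -0.0019, -0.0108]
```

Request:
move_arm --pt "0 0 -0.13 0 0 0 0" --pt "0 0 -0.26 0 0 0 0" --pt "-0.05 -0.1 -0.26 0 0 -0.011 0" --pt "-0.11 -0.2 -0.26 0 0 -0.011 0" --pt "-0.17 -0.31 -0.26 0 0 -0.011 0" --pt "-0.23 -0.42 -0.26 0 0 -0.011 0" --pt "-0.29 -0.53 -0.26 0 0 -0.011 0" --pt "-0.35 -0.64 -0.26 0 0 -0.011 0" --pt "-0.41 -0.75 -0.26 0 0 -0.011 0" --pt "-0.47 -0.86 -0.26 0 0 -0.011 0"

```text
time_s: 5.27
position: [0.4974, 0.0453, 0.2517]
tcp_rot: [[-1.0, -0.025, 0.003], [-0.025, 1.0, -0.001], [-0.003, -0.001, -1.0]]
force: [0.7, 0.6, 0.9]
opening: 0.002
grasp_force: 0.0
```

```bash
python3 -c "
from h import *
plan((.512,.013,.25,1.5),(.515,.013,.18,1.5))"
```

```text
t 5.27 p [0.4974 0.0453 0.2517] a 1.44 open 0.002 gf 0.0 F [0.7 0.6 0.9]
(0.512, 0.013, 0.25) [-0.0458, -0.1089, 0.0057] [-0.0002, 0.001, -0.0003]
(0.515, 0.013, 0.18) [-0.0551, -0.109, 0.2391] [-0.0002, 0.001, -0.0003]
```

The grip is empty, so the nest was lost on the way. Looking.

```bash
python3 - <<'E'
from h import *
for n in('scene','top'):
    c=cap(n,n+'1.png');
    print(n,[(np.round(r['location']).tolist(),round(r['conf'],2)) for r in nets.find_in(n,'nest')])
s=cv2.imread('pics/scene1.png');t=cv2.imread('pics/top1.png')
def cr(i,x,y,w,h,k): return cv2.resize(i[y:y+h,x:x+w],None,fx=k,fy=k,interpolation=cv2.INTER_CUBIC)
cv2.imwrite('pics/c4.png',np.hstack([cr(s,100,90,130,180,3),cr(t,100,120,130,180,3)]))
E
```

```text
scene [([167.0, 155.0], 0.59)]
top [([146.0, 178.0], 0.65)]
```

View pics/c4.png

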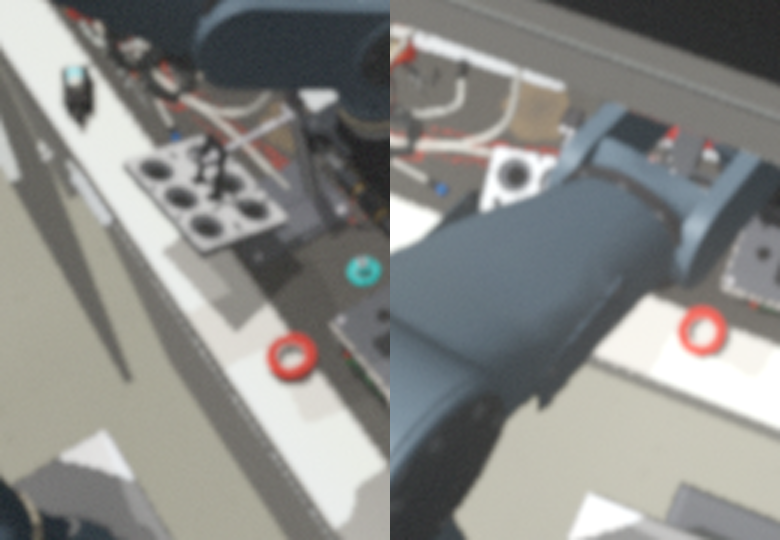

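Request:
move_arm --pt "0 -0.1 -0.1 0 0 0 1" --pt "0 -0.2 -0.1 0 0 0 1" --pt "0 -0.3 -0.1 0 0 0 1" --pt "0 -0.4 -0.1 0 0 0 1" --pt "0 -0.5 -0.1 0 0 0 1" --pt "0 -0.5 -0.1 0 0 0 1" --pt "0 -0.5 -0.1 0 0 0 1"

```text
time_s: 6.05
position: [0.4991, -0.1021, 0.281]
tcp_rot: [[-1.0, -0.024, 0.0], [-0.024, 1.0, 0.001], [-0.0, 0.001, -1.0]]
force: [0.6, 0.8, 0.9]
opening: 0.451
grasp_force: 0.0
```

```bash
python3 - <<'E'
from h import *
for n in('scene','top'): cap(n,n+'2.png')
s=cv2.imread('pics/scene2.png');t=cv2.imread('pics/top2.png')
def cr(i,x,y,w,h,k): return cv2.resize(i[y:y+h,x:x+w],None,fx=k,fy=k,interpolation=cv2.INTER_CUBIC)
cv2.imwrite('pics/c5.png',np.hstack([cr(s,125,115,80,80,5),cr(t,105,145,80,80,5)]))
E
```

```text
(no output)
```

View pics/c5.png

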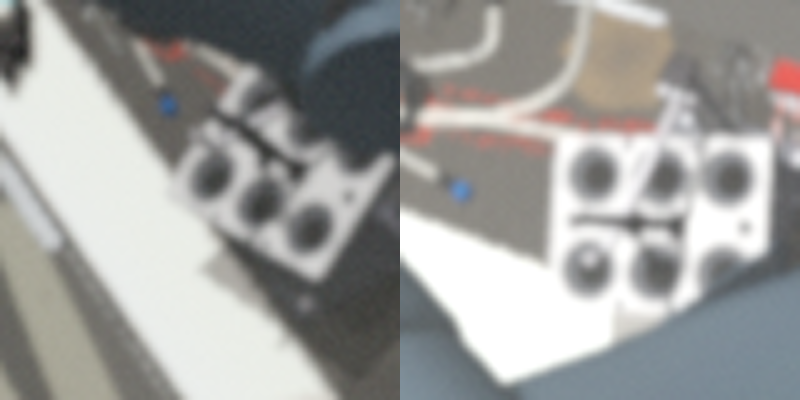

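Request:
move_arm --pt "0.1 -0.2 -0.1 0 0 0 1" --pt "0.1 -0.4 -0.1 0 0 0 1" --pt "0.1 -0.5 -0.1 0 0 0 1" --pt "0.1 -0.6 -0.1 0 0 0 1" --pt "0.1 -0.7 -0.1 0 0 0 1" --pt "0.1 -0.7 -0.1 0 0 0 1" --pt "0.1 -0.7 -0.1 0 0 0 1" --pt "0.1 -0.7 -0.1 0 0 0 1" --pt "0.1 -0.7 -0.1 0 0 0 1" --pt "0.1 -0.7 -0.1 0 0 0 1"

```text
time_s: 6.98
position: [0.4746, -0.3102, 0.3109]
tcp_rot: [[-1.0, -0.028, -0.001], [-0.028, 1.0, 0.001], [0.001, 0.001, -1.0]]
force: [0.5, 0.5, 0.0]
opening: 0.996
grasp_force: 0.0
```

```bash
python3 - <<'E'
from h import *
for n in('scene','top'): cap(n,n+'3.png')
s=cv2.imread('pics/scene3.png');t=cv2.imread('pics/top3.png')
def cr(i,x,y,w,h,k): return cv2.resize(i[y:y+h,x:x+w],None,fx=k,fy=k,interpolation=cv2.INTER_CUBIC)
cv2.imwrite('pics/c6.png',np.hstack([cr(s,130,115,80,80,5),cr(t,115,145,80,80,5)]))
E
```

```text
(no output)
```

View pics/c6.png

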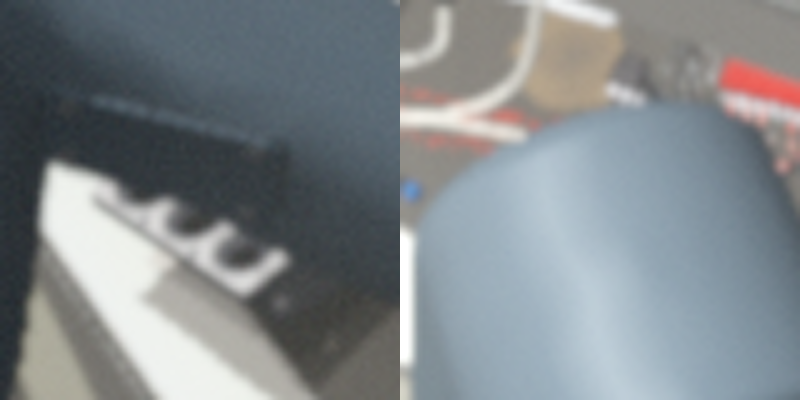

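Request:
move_arm --pt "-0.1 1 0 0 0 0 1" --pt "-0.1 1 0 0 0 0 1" --pt "-0.1 1 0 0 0 0 1" --pt "-0.1 1 0 0 0 0 1" --pt "-0.1 1 0 0 0 0 1" --pt "-0.1 1 0 0 0 0 1" --pt "-0.1 1 0 0 0 0 1" --pt "-0.1 1 0 0 0 0 1"

```text
time_s: 7.75
position: [0.4955, -0.0059, 0.3113]
tcp_rot: [[-1.0, -0.032, -0.0], [-0.032, 0.999, 0.003], [0.0, 0.003, -1.0]]
force: [-0.0, 0.2, -0.5]
opening: 1.001
grasp_force: 0.0
```

Request:
move_arm --pt "0.4 1 0 0 0 0 1" --pt "0.4 1 0 0 0 0 1" --pt "0.4 1 0 0 0 0 1" --pt "0.4 1 0 0 0 0 1" --pt "0.4 1 0 0 0 0 1" --pt "0.4 1 0 0 0 0 1" --pt "0.4 1 0 0 0 0 1" --pt "0.4 1 0 0 0 0 1"

```text
time_s: 8.42
position: [0.367, 0.287, 0.3113]
tcp_rot: [[-1.0, -0.028, 0.0], [-0.028, 1.0, 0.001], [-0.0, 0.001, -1.0]]
force: [0.9, 0.2, -0.4]
opening: 0.998
grasp_force: 0.0
```

Request:
move_arm --pt "0.8 0.9 0.1 0 0 0 1" --pt "0.8 0.9 0.1 0 0 0 1" --pt "0.8 0.9 0.1 0 0 0 1" --pt "0.8 0.9 0.1 0 0 0 1" --pt "0.8 0.9 0.1 0 0 0 1" --pt "0.8 0.9 0.1 0 0 0 1" --pt "0.8 0.9 0.1 0 0 0 1" --pt "0.8 0.9 0.1 0 0 0 1" --pt "0.8 0.9 0.1 0 0 0 1"

```text
time_s: 9.17
position: [0.1192, 0.5503, 0.2809]
tcp_rot: [[-1.0, -0.028, -0.0], [-0.028, 1.0, 0.001], [0.0, 0.001, -1.0]]
force: [-0.3, 0.0, -0.2]
opening: 1.002
grasp_force: 0.0
```

```bash
python3 - <<'E'
from h import *
plan()
for n in('scene','top'): cap(n,n+'4.png')
s=cv2.imread('pics/scene4.png');t=cv2.imread('pics/top4.png')
def cr(i,x,y,w,h,k): return cv2.resize(i[y:y+h,x:x+w],None,fx=k,fy=k,interpolation=cv2.INTER_CUBIC)
cv2.imwrite('pics/c7.png',np.hstack([cr(s,130,115,80,80,5),cr(t,115,145,80,80,5)]))
E
```

```text
t 9.17 p [0.1192 0.5503 0.2809] a 1.62 open 1.002 gf 0.0 F [-0.3  0.  -0.2]
```

View pics/c7.png

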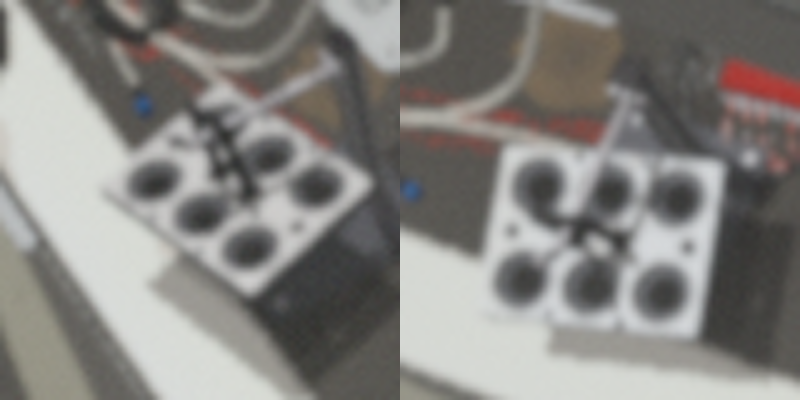

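```bash
python3 - <<'E'
from h import *
cs={n:viewer.capture(n) for n in('scene','top')}
o={'scene':(130,115),'top':(115,145)}
def px(n,p): return np.array(p)/5-.4+o[n]
for n,l in(('scene',[(340,45)]),('top',[(228,70)])):
    for p in l: print('upr',n,at(cs[n],px(n,p),.187).round(4))
print('tip',at(cs['scene'],px('scene',(180,138)),.187).round(4),at(cs['top'],px('top',(107,235)),.187).round(4))
S=[((153,182),(-34,52)),((200,213),(-34,0)),((249,247),(-34,-52)),((270,155),(34,0)),((319,185),(34,-52))]
T=[((120,278),(-34,52)),((190,285),(-34,0)),((261,291),(-34,-52)),((143,184),(34,52)),((275,195),(34,-52)),((112,231),(0,66)),((287,247),(0,-66))]
for nm in('scene','top','both'):
    for free in(0,1):
        ob=[]
        for n,pts in(('scene',S),('top',T)):
            if nm in(n,'both'):
                for p,l in pts: ob.append((cs[n],px(n,p),np.array([*l,13 if l[0]==0 else 10])/1e3))
        if not free:
            x,r=fit(ob,[.35,.3,0],.086);print('nest',nm,x[:2].round(4),np.degrees(x[2]).round(2),abs(r).max().round(2))
        elif nm=='both':
            def f(v):
                M=Ro.from_euler('xyz',v[3:6]).as_matrix()
                return np.concatenate([proj(c,v[:3]+M@l)-p for c,p,l in ob])
            q=least_squares(f,[.38,.3,.086,0,0,0]);print('full',q.x[:3].round(4),np.degrees(q.x[3:]).round(1),abs(q.fun).max().round(2))
v=x
for n in cs:
    for X in ((0,18,.187-.086),(0,0,.083)): pass
E
```

```text
upr scene [0.5218 0.3    0.187 ]
upr top [0.5287 0.3048 0.187 ]
tip [0.3895 0.2922 0.187 ] [0.3954 0.3292 0.187 ]
nest scene [0.4211 0.3079] 16.23 0.83
nest top [0.4285 0.3058] 15.26 1.16
nest both [0.4256 0.3066] 15.16 1.81
full [0.4261 0.3048 0.087 ] [-6.6 -2.  13.9] 1.65
```

Request:
move_arm --pt "0 0 0 0 0 0 1" --pt "0 0 0 0 0 0 1" --pt "0 0 0 0 0 0 1" --pt "0 0 0 0 0 0 1" --pt "0 0 0 0 0 0 1" --pt "0 0 0 0 0 0 1"

```text
time_s: 9.87
position: [0.1229, 0.5481, 0.2811]
tcp_rot: [[-1.0, -0.025, 0.0], [-0.025, 1.0, 0.0], [-0.0, 0.0, -1.0]]
force: [0.3, 0.7, 0.1]
opening: 0.995
grasp_force: 0.0
```

```bash
python3 - <<'E'
from h import *
cs={n:viewer.capture(n) for n in('scene','top')}
o={'scene':(130,115),'top':(115,145)}
def px(n,p): return np.array(p)/5-.4+o[n]
S=[((153,182),(-34,52)),((200,213),(-34,0)),((249,247),(-34,-52)),((319,185),(34,-52))]
T=[((120,278),(-34,52)),((190,285),(-34,0)),((261,291),(-34,-52)),((143,184),(34,52)),((275,195),(34,-52))]
old={n:cv2.imread(f'pics/{n}4.png') for n in cs}
for lab in('old','new'):
    ob=[]
    for n,pts in(('scene',S),('top',T)):
        im=old[n] if lab=='old' else cs[n]['image']
        for p,l in pts: ob.append((cs[n],dark(im,px(n,p),6.5),np.array([*l,9.5])/1e3))
    def f(v):
        M=Ro.from_euler('xyz',v[3:6]).as_matrix()
        return np.concatenate([proj(c,v[:3]+M@l)-p for c,p,l in ob])
    q=least_squares(f,[.42,.3,.086,0,0,.2]);print(lab,q.x[:3].round(4),np.degrees(q.x[3:]).round(1),abs(q.fun).max().round(2))
plan((.421,.306,.25,14),(.421,.306,.14,14))
E
```

```text
old [0.4259 0.3048 0.0868] [-6.6 -3.2 14.2] 1.22
new [0.4211 0.3031 0.0879] [-7.  -1.3 14. ] 0.8
t 9.97 p [0.1227 0.5482 0.281 ] a 1.43 open 0.998 gf 0.0 F [-0.3 -0.3 -0.1]
(0.421, 0.306, 0.25) [-0.974, -0.832, 0.1034] [0.0, 0.0, -0.0698]
(0.421, 0.306, 0.14) [-0.974, -0.8321, 0.4701] [0.0, 0.0, -0.0698]
```

Request:
move_arm --pt "-0.974 -0.82 0.1 0 0 -0.068 1" --pt "-0.974 -0.82 0.1 0 0 -0.068 1" --pt "-0.974 -0.82 0.1 0 0 -0.068 1" --pt "-0.974 -0.82 0.1 0 0 -0.068 1" --pt "-0.974 -0.82 0.1 0 0 -0.068 1" --pt "-0.974 -0.82 0.1 0 0 -0.068 1" --pt "-0.974 -0.82 0.1 0 0 -0.068 1" --pt "-0.974 -0.82 0.1 0 0 -0.068 1" --pt "-0.974 -0.82 0.1 0 0 -0.068 1" --pt "-0.974 -0.82 0.1 0 0 -0.068 1"

```text
time_s: 10.8
position: [0.4257, 0.3066, 0.2508]
tcp_rot: [[-0.973, -0.232, 0.003], [-0.232, 0.973, -0.001], [-0.003, -0.002, -1.0]]
force: [-0.0, -0.0, 0.3]
opening: 1.001
grasp_force: 0.0
```

Request:
move_arm --pt "0 0 0 0 0 0 1" --pt "0 0 0.06 0 0 0 1" --pt "0 0 0.12 0 0 0 1" --pt "0 0 0.18 0 0 0 1" --pt "0 0 0.24 0 0 0 1" --pt "0 0 0.3 0 0 0 1" --pt "0 0 0.34 0 0 0 1" --pt "0 0 0.367 0 0 0 1" --pt "0 0 0.367 0 0 0 1" --pt "0 0 0.367 0 0 0 1"

```text
time_s: 11.63
position: [0.4201, 0.3105, 0.1409]
tcp_rot: [[-0.971, -0.238, -0.001], [-0.238, 0.971, -0.0], [0.001, 0.0, -1.0]]
force: [-0.4, 0.9, 0.3]
opening: 1.0
grasp_force: 0.0
```

Request:
move_arm --pt "0 0 0 0 0 0 0.6" --pt "0 0 0 0 0 0 0.5" --pt "0 0 0 0 0 0 0.4" --pt "0 0 0 0 0 0 0.3" --pt "0 0 0 0 0 0 0.2" --pt "0 0 0 0 0 0 0.1" --pt "0 0 0 0 0 0 0" --pt "0 0 0 0 0 0 0" --pt "0 0 0 0 0 0 0" --pt "0 0 0 0 0 0 0"

```text
time_s: 12.47
position: [0.4211, 0.3105, 0.1411]
tcp_rot: [[-0.972, -0.237, 0.001], [-0.237, 0.972, 0.001], [-0.001, 0.001, -1.0]]
force: [0.3, 3.0, 2.1]
opening: 0.42
grasp_force: 30.0
```

Request:
move_arm --pt "0 0 -0.03 0 0 0 0" --pt "0 0 -0.07 0 0 0 0" --pt "0 0 -0.11 0 0 0 0" --pt "0 0 -0.11 0 0 0.02 0" --pt "0 0 -0.11 0 0 0.04 0" --pt "0 0 -0.11 0 0 0.06 0" --pt "0.005 -0.02 -0.11 0 0 0.077 0" --pt "0.005 -0.02 -0.11 0 0 0.077 0" --pt "0.005 -0.02 -0.11 0 0 0.077 0" --pt "0.005 -0.02 -0.11 0 0 0.077 0"

```text
time_s: 13.3
position: [0.4205, 0.3036, 0.1738]
tcp_rot: [[-1.0, 0.002, -0.001], [0.002, 1.0, -0.0], [0.001, -0.0, -1.0]]
force: [1.2, -1.0, -3.9]
opening: 0.424
grasp_force: 30.0
```

```bash
python3 - <<'E'
from h import *
plan((.3,.304,.174,0))
s=cap('scene')['image'];t=cap('top')['image']
def cr(i,x,y,w,h,k): return cv2.resize(i[y:y+h,x:x+w],None,fx=k,fy=k,interpolation=cv2.INTER_CUBIC)
cv2.imwrite('pics/c8.png',np.hstack([cr(s,125,100,80,100,5),cr(t,110,130,80,100,5)]))
E
```

```text
t 13.3 p [0.4205 0.3036 0.1738] a -0.1 open 0.424 gf 30.0 F [ 1.2 -1.  -3.9]
(0.3, 0.304, 0.174) [0.4017, 0.0007, -0.0006] [-0.0001, -0.0002, -0.0005]
```

View pics/c8.png

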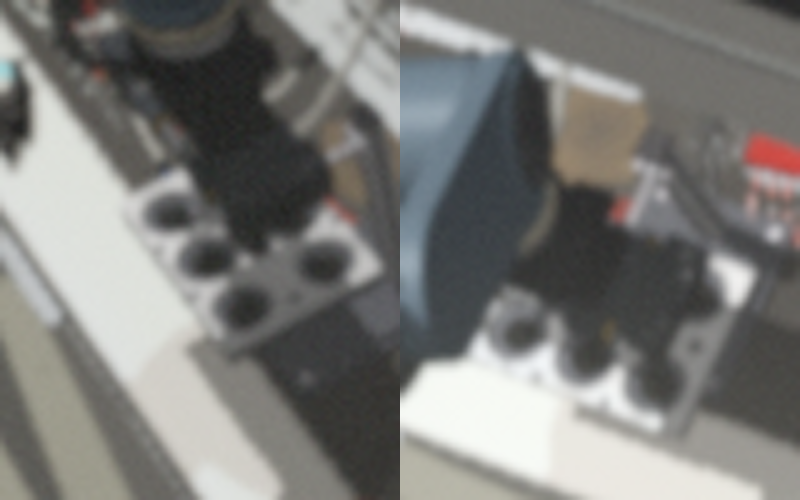

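The nest is in the grip, level and lifted, and the force of 3.9 N equals its weight. I'll draw it off 125 mm so the plate also clears the hook, since the plate catching under it was the cause of the first loss.

Request:
move_arm --pt "0.05 0 0 0 0 0 0" --pt "0.1 0 0 0 0 0 0" --pt "0.15 0 0 0 0 0 0" --pt "0.2 0 0 0 0 0 0" --pt "0.25 0 0 0 0 0 0" --pt "0.3 0 0 0 0 0 0" --pt "0.35 0 0 0 0 0 0" --pt "0.4 0 0 0 0 0 0" --pt "0.41 0 0 0 0 0 0" --pt "0.41 0 0 0 0 0 0"

```text
time_s: 14.23
position: [0.2965, 0.3039, 0.1739]
tcp_rot: [[-1.0, 0.001, -0.001], [0.001, 1.0, -0.0], [0.001, -0.0, -1.0]]
force: [0.2, -0.3, -3.4]
opening: 0.425
grasp_force: 30.0
```

Request:
move_arm --pt "0 0 -0.05 0 0 0 0" --pt "0 0 -0.1 0 0 0 0" --pt "0 0 -0.15 0 0 0 0" --pt "0 0 -0.2 0 0 0 0" --pt "0 0 -0.25 0 0 0 0" --pt "0 0 -0.25 0 0 0 0" --pt "0 0 -0.25 0 0 0 0"

```text
time_s: 14.82
position: [0.2992, 0.3045, 0.2494]
tcp_rot: [[-1.0, 0.003, 0.003], [0.003, 1.0, 0.002], [-0.003, 0.002, -1.0]]
force: [-0.5, -0.3, -4.0]
opening: 0.425
grasp_force: 30.0
```

```bash
python3 -c "
from h import *
plan((.42,.1,.25,1.5),(.5185,.013,.25,1.5))"
```

```text
t 14.82 p [0.2992 0.3045 0.2494] a -0.17 open 0.425 gf 30.0 F [-0.5 -0.3 -4. ]
(0.42, 0.1, 0.25) [-0.4048, -0.6805, -0.0017] [0.0005, 0.001, -0.0093]
(0.5185, 0.013, 0.25) [-0.734, -0.9695, -0.0012] [0.0005, 0.001, -0.0093]
```

Request:
move_arm --pt "-0.05 -0.07 0 0 0 -0.005 0" --pt "-0.13 -0.17 0 0 0 -0.009 0" --pt "-0.21 -0.28 0 0 0 -0.009 0" --pt "-0.29 -0.38 0 0 0 -0.009 0" --pt "-0.37 -0.49 0 0 0 -0.009 0" --pt "-0.45 -0.6 0 0 0 -0.009 0" --pt "-0.54 -0.71 0 0 0 -0.009 0" --pt "-0.62 -0.82 0 0 0 -0.009 0" --pt "-0.68 -0.9 0 0 0 -0.009 0" --pt "-0.73 -0.97 0 0 0 -0.009 0"

```text
time_s: 15.65
position: [0.5174, 0.0096, 0.2472]
tcp_rot: [[-1.0, -0.023, -0.001], [-0.023, 1.0, -0.0], [0.001, -0.0, -1.0]]
force: [-0.5, 1.2, -3.9]
opening: 0.421
grasp_force: 30.0
```

Request:
move_arm --pt "0 0 0.05 0 0 0 0" --pt "0 0 0.1 0 0 0 0" --pt "0 0 0.15 0 0 0 0" --pt "0 0 0.2 0 0 0 0" --pt "0 0 0.2 0 0 0 0" --pt "0 0 0.2 0 0 0 0" --pt "0 0 0.2 0 0 0 0"

```text
time_s: 16.23
position: [0.5163, 0.0123, 0.1887]
tcp_rot: [[-1.0, -0.025, -0.0], [-0.025, 1.0, -0.0], [0.0, -0.0, -1.0]]
force: [-0.2, -0.3, -2.8]
opening: 0.424
grasp_force: 30.0
```

```bash
python3 - <<'E'
from h import *
plan((.5185,.013,.15,1.5))
s=cap('scene','scene5.png')['image'];t=cap('top','top5.png')['image']
def cr(i,x,y,w,h,k): return cv2.resize(i[y:y+h,x:x+w],None,fx=k,fy=k,interpolation=cv2.INTER_CUBIC)
cv2.imwrite('pics/c9.png',np.hstack([cr(s,200,140,80,100,5),cr(t,200,150,80,100,5)]))
E
```

```text
t 16.23 p [0.5163 0.0123 0.1887] a 1.46 open 0.424 gf 30.0 F [-0.2 -0.3 -2.8]
(0.5185, 0.013, 0.15) [-0.0076, 0.0021, 0.1289] [-0.0, -0.0, -0.0002]
```

View pics/c9.png

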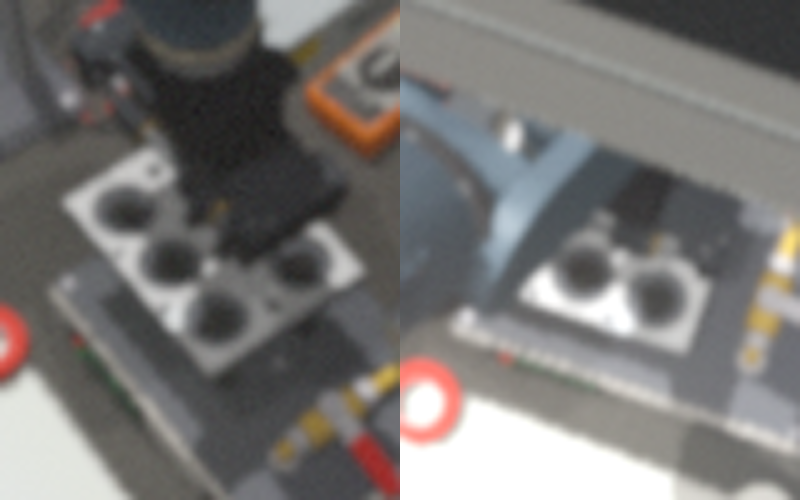

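```bash
cat > nf.py <<'E'
from h import *
cs={n:viewer.capture(n) for n in('scene','top')}
s5=cv2.imread('pics/scene5.png');t5=cv2.imread('pics/top5.png')
H=[((155,170),(0,66)),((272,305),(0,-66))]
S=[((125,208),(-34,52)),((172,262),(-34,0)),((217,318),(-34,-52)),((298,265),(34,-52))]
T=[((186,270),(-34,0)),((258,297),(-34,-52))]
zu=.1887-.1411+.0865
def ob(n,im,pts,o,r,zl): return [(cs[n],dark(im,np.array(p)/5-.4+o,r),np.array([*l,zl])/1e3) for p,l in pts]
for zl in(7,9.5,12):
  a=ob('scene',s5,H,(200,140),2,13);b=ob('scene',s5,S,(200,140),6.5,zl);c=ob('top',t5,T,(200,150),6.5,zl)
  for nm,o in(('holes',a),('sc pock',b),('sc all',a+b),('top',c)):
    x,r=fit(o,[.51,.01,0],zu);print(zl,nm,x[:2].round(4),np.degrees(x[2]).round(2),abs(r).max().round(2))
E
python3 nf.py
```

```text
7 holes [0.5137 0.0099] 0.82 0.24
7 sc pock [0.514  0.0137] 1.91 2.23
7 sc all [0.514  0.0123] 1.16 2.39
7 top [0.5218 0.0107] -2.56 0.5
9.5 holes [0.5137 0.0099] 0.82 0.24
9.5 sc pock [0.5133 0.0123] 1.89 2.27
9.5 sc all [0.5135 0.0114] 1.2 2.42
9.5 top [0.5213 0.0104] -2.56 0.48
12 holes [0.5137 0.0099] 0.82 0.24
12 sc pock [0.5125 0.011 ] 1.88 2.32
12 sc all [0.513  0.0105] 1.24 2.45
12 top [0.5208 0.0101] -2.57 0.47
```

```bash
python3 -c "
from h import *
plan((.5175,.0145,.127,1.5),(.5175,.0145,.110,1.5))"
```

```text
t 16.43 p [0.5165 0.0124 0.1897] a 1.47 open 0.424 gf 30.0 F [ 0.   0.3 -3.5]
(0.5175, 0.0145, 0.127) [-0.0031, 0.007, 0.2089] [-0.0001, 0.0006, -0.0001]
(0.5175, 0.0145, 0.11) [-0.003, 0.007, 0.2656] [-0.0001, 0.0006, -0.0001]
```

Request:
move_arm --pt "-0.003 0.007 0.05 0 0 0 0" --pt "-0.003 0.007 0.1 0 0 0 0" --pt "-0.003 0.007 0.15 0 0 0 0" --pt "-0.003 0.007 0.19 0 0 0 0" --pt "-0.003 0.007 0.2 0 0 0 0" --pt "-0.003 0.007 0.205 0 0 0 0" --pt "-0.003 0.007 0.21 0 0 0 0" --pt "-0.003 0.007 0.215 0 0 0 0" --pt "-0.003 0.007 0.22 0 0 0 0" --pt "-0.003 0.007 0.22 0 0 0 0"

```text
time_s: 17.27
position: [0.5177, 0.0144, 0.1234]
tcp_rot: [[-1.0, -0.025, 0.003], [-0.025, 1.0, -0.0], [-0.003, -0.0, -1.0]]
force: [0.3, -0.2, -3.6]
opening: 0.423
grasp_force: 30.0
```

Request:
move_arm --pt "0 0 0.004 0 0 0 0" --pt "0 0 0.008 0 0 0 0" --pt "0 0 0.012 0 0 0 0" --pt "0 0 0.012 0 0 0 0" --pt "0 0 0.012 0 0 0 0"

```text
time_s: 17.68
position: [0.5189, 0.0142, 0.1199]
tcp_rot: [[-1.0, -0.025, 0.005], [-0.025, 1.0, -0.001], [-0.005, -0.001, -1.0]]
force: [4.1, 0.5, 0.4]
opening: 0.422
grasp_force: 30.0
```

The cone is pushing the nest toward +x, so I'll yield +1.5 mm and continue down.

Request:
move_arm --pt "-0.003 0 0 0 0 0 0" --pt "-0.006 0 0 0 0 0 0" --pt "-0.006 0 0.004 0 0 0 0" --pt "-0.006 0 0.008 0 0 0 0" --pt "-0.006 0 0.012 0 0 0 0" --pt "-0.006 0 0.012 0 0 0 0"

```text
time_s: 18.18
position: [0.5198, 0.0143, 0.1155]
tcp_rot: [[-1.0, -0.025, 0.003], [-0.025, 1.0, -0.0], [-0.003, -0.001, -1.0]]
force: [6.3, -0.8, -1.5]
opening: 0.419
grasp_force: 30.0
```

Request:
move_arm --pt "-0.003 0 0 0 0 0 0" --pt "-0.006 0 0 0 0 0 0" --pt "-0.008 0 0.004 0 0 0 0" --pt "-0.008 0 0.008 0 0 0 0" --pt "-0.008 0 0.014 0 0 0 0" --pt "-0.008 0 0.018 0 0 0 0" --pt "-0.008 0 0.018 0 0 0 0"

```text
time_s: 18.77
position: [0.5201, 0.0147, 0.1103]
tcp_rot: [[-1.0, -0.026, -0.002], [-0.026, 1.0, -0.0], [0.002, -0.0, -1.0]]
force: [0.6, -1.5, 1.8]
opening: 0.426
grasp_force: 30.0
```

Request:
move_arm --pt "0 0 0.004 0 0 0 0" --pt "0 0 0.008 0 0 0 0" --pt "0 0 0.01 0 0 0 0" --pt "0 0 0.01 0 0 0 0"

```text
time_s: 19.1
position: [0.5201, 0.0147, 0.1102]
tcp_rot: [[-1.0, -0.026, -0.001], [-0.026, 1.0, -0.001], [0.001, -0.001, -1.0]]
force: [-4.7, -1.5, 23.2]
opening: 0.425
grasp_force: 30.0
```

Request:
move_arm --pt "0 0 -0.01 0 0 0 0.5" --pt "0 0 -0.01 0 0 0 0.8" --pt "0 0 -0.01 0 0 0 0.8" --pt "0 0 -0.01 0 0 0 0.8" --pt "0 0 -0.01 0 0 0 0.8" --pt "0 0 -0.01 0 0 0 0.8" --pt "0 0 -0.1 0 0 0 0.8" --pt "0 0 -0.2 0 0 0 0.8" --pt "0 0 -0.33 0 0 0 0.8" --pt "0 0 -0.46 0 0 0 0.8"

```text
time_s: 19.93
position: [0.5199, 0.0149, 0.2456]
tcp_rot: [[-1.0, -0.026, -0.004], [-0.026, 1.0, 0.001], [0.004, 0.001, -1.0]]
force: [1.3, -0.1, -0.3]
opening: 0.797
grasp_force: 0.0
```

Request:
move_arm --pt "0 -0.1 -0.05 0 0 0 0.6" --pt "0 -0.2 -0.05 0 0 0 0.6" --pt "0 -0.35 -0.05 0 0 0 0.6" --pt "0 -0.5 -0.05 0 0 0 0.6" --pt "0 -0.65 -0.05 0 0 0 0.6" --pt "0 -0.8 -0.05 0 0 0 0.6" --pt "0 -0.9 -0.05 0 0 0 0.6" --pt "0 -0.9 -0.05 0 0 0 0.6" --pt "0 -0.9 -0.05 0 0 0 0.6"

```text
time_s: 20.68
position: [0.5274, -0.2578, 0.2594]
tcp_rot: [[-1.0, -0.021, -0.001], [-0.021, 1.0, 0.001], [0.001, 0.001, -1.0]]
force: [0.4, 0.4, -0.7]
opening: 0.598
grasp_force: 0.0
```

```bash
python3 - <<'E'
from h import *
plan()
s=cap('scene','scene6.png')['image'];t=cap('top','top6.png')['image']
def cr(i,x,y,w,h,k): return cv2.resize(i[y:y+h,x:x+w],None,fx=k,fy=k,interpolation=cv2.INTER_CUBIC)
cv2.imwrite('pics/c10.png',np.hstack([cr(s,200,150,100,150,4),cr(t,200,150,100,150,4)]))
E
```

```text
t 20.68 p [ 0.5274 -0.2578  0.2594] a 1.22 open 0.598 gf 0.0 F [ 0.4  0.4 -0.7]
```

View pics/c10.png

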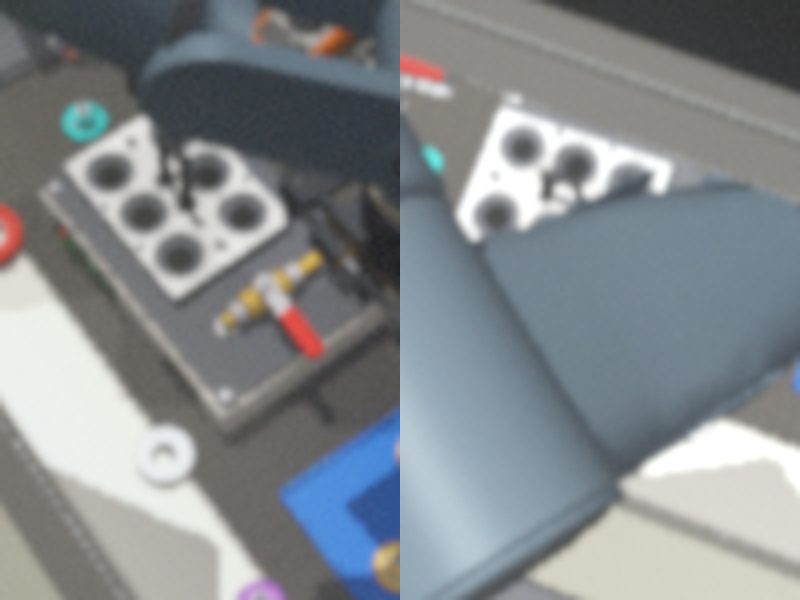

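The nest lies flat on the deck: its corners are at (65,165), (178,295) and (285,215) in the scene crop, and the Z stop was rigid. The capsules are next.

```bash
python3 - <<'E'
from h import *
c=viewer.capture('scene')
S=[((110,172),(-34,52),6.5),((143,212),(-34,0),6.5),((180,253),(-34,-52),6.5),((238,212),(34,-52),6.5),((130,143),(0,66),2),((218,246),(0,-66),2)]
for q in(S,S[4:]):
    ob=[(c,dark(c['image'],np.array(p)/4-.4+(200,150),r),np.array([*l,13 if r==2 else 9.5])/1e3) for p,l,r in q]
    x,r=fit(ob,[.51,.01,0],.055);print('nest scene',x[:2].round(4),np.degrees(x[2]).round(2),r.round(2).tolist())
print(bot.read_state()['joint_positions'].round(1))
plan((.5553,-.2825,.12,90),(.5553,-.2825,.12,-90))
E
```

```text
nest scene [0.5159 0.0146] 1.8 [[-0.16, 0.19], [-0.13, 0.29], [-0.13, 0.18], [0.05, 0.18], [0.05, -0.66], [0.32, -0.22]]
nest scene [0.5144 0.0136] 1.85 [[-0.16, -0.24], [0.15, 0.22]]
[ -36.6   25.5   86.1    0.    68.5 -128.2]
t 20.83 p [ 0.5273 -0.2537  0.2597] a 1.51 open 0.599 gf 0.0 F [0.2 0.1 0. ]
(0.5553, -0.2825, 0.12) [-0.0914, -0.0992, 0.4652] [0.0008, 0.0001, -0.4916]
(0.5553, -0.2825, 0.12) [-0.0914, -0.0992, 0.4652] [0.0001, -0.0009, 0.5084]
```

Request:
move_arm --pt "-0.09 -0.1 0.2 0 0 0.508 0.6" --pt "-0.09 -0.1 0.3 0 0 0.508 0.6" --pt "-0.09 -0.1 0.3 0 0 0.508 0.6" --pt "-0.09 -0.1 0.3 0 0 0.508 0.6" --pt "-0.09 -0.1 0.3 0 0 0.508 0.6" --pt "-0.09 -0.1 0.3 0 0 0.508 0.6" --pt "-0.09 -0.1 0.3 0 0 0.508 0.6" --pt "-0.09 -0.1 0.3 0 0 0.508 0.6" --pt "-0.09 -0.1 0.3 0 0 0.508 0.6" --pt "-0.09 -0.1 0.3 0 0 0.508 0.6"

```text
time_s: 21.67
position: [0.5558, -0.2821, 0.1704]
tcp_rot: [[-0.336, 0.942, -0.001], [0.942, 0.336, 0.001], [0.001, -0.0, -1.0]]
force: [-1.0, -0.2, 0.1]
opening: 0.603
grasp_force: 0.0
```

```bash
python3 -c "
from h import *
plan((.5553,-.2825,.0305,-90))
c=cap('scene')
b,h=blobs(c['image'])
for p,a in b: print(p.round(1),round(a),at(c,p,.015).round(4))"
```

```text
t 21.67 p [ 0.5558 -0.2821  0.1704] a -70.35 open 0.603 gf 0.0 F [-1.  -0.2  0.1]
(0.5553, -0.2825, 0.0305) [-0.0012, -0.0019, 0.4662] [-0.0002, -0.0003, 0.1092]
[304.8 262.3] 145 [ 0.5545 -0.2831  0.015 ]
[314.2 277.1] 132 [ 0.5472 -0.3402  0.015 ]
[299.2 291.4] 139 [ 0.4784 -0.3478  0.015 ]
[327.4 292.6] 143 [ 0.5481 -0.4034  0.015 ]
[311.2 306.6] 149 [ 0.4786 -0.4071  0.015 ]
```

Request:
move_arm --pt "0 0 0.1 0 0 0.04 0.6" --pt "0 0 0.2 0 0 0.08 0.6" --pt "0 0 0.3 0 0 0.109 0.6" --pt "0 0 0.37 0 0 0.109 0.6" --pt "0 0 0.42 0 0 0.109 0.6" --pt "0 0 0.45 0 0 0.109 0.6" --pt "0 0 0.466 0 0 0.109 0.6" --pt "0 0 0.466 0 0 0.109 0.6"

```text
time_s: 22.38
position: [0.5555, -0.2834, 0.0299]
tcp_rot: [[-0.006, 1.0, -0.001], [1.0, 0.006, 0.001], [0.001, -0.001, -1.0]]
force: [-0.6, -0.2, 0.4]
opening: 0.599
grasp_force: 0.0
```

Request:
move_arm --pt "0 0 0 0 0 0 0.5" --pt "0 0 0 0 0 0 0.4" --pt "0 0 0 0 0 0 0.35" --pt "0 0 0 0 0 0 0.3" --pt "0 0 0 0 0 0 0.25" --pt "0 0 0 0 0 0 0.2" --pt "0 0 0 0 0 0 0" --pt "0 0 0 0 0 0 0" --pt "0 0 0 0 0 0 0"

```text
time_s: 23.13
position: [0.5559, -0.2848, 0.0308]
tcp_rot: [[-0.004, 1.0, 0.001], [1.0, 0.004, -0.0], [-0.0, 0.001, -1.0]]
force: [-0.3, 0.0, 3.2]
opening: 0.219
grasp_force: 30.0
```

```bash
python3 -c "
from h import *
plan((.555,-.28,.16,0))
for n in ('scene','top'):
  c=cap(n)
  b,h=blobs(c['image'])
  for p,a in b: print(p.round(1),round(a),at(c,p,.015).round(4))"
```

```text
t 23.13 p [ 0.5559 -0.2848  0.0308] a -89.78 open 0.219 gf 30.0 F [-0.3  0.   3.2]
(0.555, -0.28, 0.16) [0.0157, -0.0026, -0.4305] [0.0, 0.0003, -0.4988]
[297.7 266.7] 242 [ 0.5261 -0.281   0.015 ]
[314.3 277.1] 137 [ 0.5473 -0.3403  0.015 ]
[299.1 291.3] 144 [ 0.4785 -0.3474  0.015 ]
[327.4 292.6] 143 [ 0.5481 -0.4034  0.015 ]
[311.4 306.6] 154 [ 0.4789 -0.4073  0.015 ]
[349.6 234. ] 112 [ 0.5526 -0.4004  0.015 ]
[327.8 244.3] 164 [ 0.4883 -0.3371  0.015 ]
[345.2 252.4] 117 [ 0.4833 -0.4044  0.015 ]
```

Request:
move_arm --pt "0 0 -0.1 0 0 0 0" --pt "0 0 -0.2 0 0 0 0" --pt "0 0 -0.3 0 0 0 0" --pt "0 0 -0.42 0 0 0 0" --pt "0.05 -0.004 -0.5 0 0 0 0" --pt "0.15 -0.004 -0.5 0 0 0 0" --pt "0.27 -0.004 -0.5 0 0 0 0" --pt "0.39 -0.004 -0.5 0 0 0 0" --pt "0.5 -0.004 -0.5 0 0 0 0" --pt "0.61 -0.004 -0.5 0 0 0 0"

```text
time_s: 24.07
position: [0.5528, -0.0998, 0.1801]
tcp_rot: [[-0.004, 1.0, -0.001], [1.0, 0.004, 0.0], [0.0, -0.001, -1.0]]
force: [0.9, 0.6, -0.3]
opening: 0.216
grasp_force: 30.0
```

```bash
python3 -c "
from h import *
plan((.5544,-.0374,.18,-88.5),(.5544,-.0374,.104,-88.5))"
```

```text
t 24.07 p [ 0.5528 -0.0998  0.1801] a -89.8 open 0.216 gf 30.0 F [ 0.9  0.6 -0.3]
(0.5544, -0.0374, 0.18) [0.2081, 0.006, 0.0003] [-0.0004, -0.0002, -0.0072]
(0.5544, -0.0374, 0.104) [0.208, 0.0063, 0.2536] [-0.0004, -0.0002, -0.0072]
```

Request:
move_arm --pt "0.08 0.003 0 0 0 -0.007 0" --pt "0.16 0.006 0 0 0 -0.007 0" --pt "0.2 0.006 0 0 0 -0.007 0" --pt "0.208 0.006 0 0 0 -0.007 0" --pt "0.208 0.006 0.08 0 0 -0.007 0" --pt "0.208 0.006 0.16 0 0 -0.007 0" --pt "0.208 0.006 0.22 0 0 -0.007 0" --pt "0.208 0.006 0.25 0 0 -0.007 0" --pt "0.208 0.006 0.25 0 0 -0.007 0" --pt "0.208 0.006 0.25 0 0 -0.007 0"

```text
time_s: 24.9
position: [0.5554, -0.0401, 0.1053]
tcp_rot: [[-0.025, 1.0, -0.001], [1.0, 0.025, -0.0], [-0.0, -0.001, -1.0]]
force: [0.1, 0.5, -0.5]
opening: 0.216
grasp_force: 30.0
```

Request:
move_arm --pt "0 0 0.01 0 0 0 0" --pt "0 0 0.02 0 0 0 0" --pt "0 0 0.03 0 0 0 0" --pt "0 0 0.035 0 0 0 0" --pt "0 0 0.035 0 0 0 0"

```text
time_s: 25.32
position: [0.5551, -0.0391, 0.0953]
tcp_rot: [[-0.026, 1.0, -0.0], [1.0, 0.026, -0.0], [-0.0, -0.0, -1.0]]
force: [-0.7, -1.1, 2.3]
opening: 0.222
grasp_force: 30.0
```

Request:
move_arm --pt "-0.003 -0.002 0.003 0 0 0 0" --pt "-0.003 -0.002 0.006 0 0 0 0" --pt "-0.003 -0.002 0.009 0 0 0 0" --pt "-0.003 -0.002 0.012 0 0 0 0" --pt "-0.003 -0.002 0.012 0 0 0 0"

```text
time_s: 25.73
position: [0.5541, -0.0399, 0.0909]
tcp_rot: [[-0.026, 1.0, -0.001], [1.0, 0.026, 0.0], [0.0, -0.001, -1.0]]
force: [-1.6, -0.1, 0.6]
opening: 0.215
grasp_force: 30.0
```

Request:
move_arm --pt "0 -0.002 0.005 0 0 0 0" --pt "0 -0.002 0.01 0 0 0 0" --pt "0 -0.002 0.01 0 0 0 0"

```text
time_s: 25.98
position: [0.554, -0.0399, 0.0897]
tcp_rot: [[-0.026, 1.0, 0.0], [1.0, 0.026, 0.0], [0.0, 0.0, -1.0]]
force: [-3.3, 1.7, 10.7]
opening: 0.214
grasp_force: 30.0
```

Request:
move_arm --pt "0 0.002 -0.008 0 0 0 0.3" --pt "0 0.002 -0.008 0 0 0 0.45" --pt "0 0.002 -0.008 0 0 0 0.5" --pt "0 0.002 -0.008 0 0 0 0.5" --pt "0 0.002 -0.1 0 0 0 0.5" --pt "0 0.002 -0.2 0 0 0 0.5" --pt "-0.05 0.002 -0.3 0 0 -0.03 0.5" --pt "-0.15 0.002 -0.33 0 0 -0.07 0.5" --pt "-0.27 0.002 -0.33 0 0 -0.11 0.5" --pt "-0.4 0.002 -0.33 0 0 -0.15 0.5"

```text
time_s: 26.82
position: [0.5586, -0.1599, 0.1887]
tcp_rot: [[-0.479, 0.878, 0.003], [0.878, 0.479, -0.001], [-0.002, 0.002, -1.0]]
force: [0.4, -0.5, -0.0]
opening: 0.503
grasp_force: 0.0
```

```bash
python3 -c "
from h import *
plan((.5496,-.336,.16,0))
for n in ('scene',):
  c=cap(n)
  b,h=blobs(c['image'])
  for p,a in b: print(p.round(1),round(a),at(c,p,.015).round(4))"
```

```text
t 26.82 p [ 0.5586 -0.1599  0.1887] a -61.35 open 0.503 gf 0.0 F [ 0.4 -0.5 -0. ]
(0.5496, -0.336, 0.16) [-0.5006, -0.3078, 0.0962] [0.0001, 0.001, -0.3408]
[314.2 277.2] 133 [ 0.547  -0.3404  0.015 ]
[327.3 292.6] 146 [ 0.548  -0.4032  0.015 ]
[311.7 300.6] 300 [ 0.4917 -0.3935  0.015 ]
```

Request:
move_arm --pt "-0.1 -0.07 0.02 0 0 -0.04 0.5" --pt "-0.2 -0.13 0.05 0 0 -0.08 0.5" --pt "-0.3 -0.2 0.09 0 0 -0.12 0.5" --pt "-0.4 -0.26 0.09 0 0 -0.16 0.5" --pt "-0.5 -0.308 0.09 0 0 -0.2 0.5" --pt "-0.5 -0.308 0.09 0 0 -0.24 0.5" --pt "-0.5 -0.308 0.09 0 0 -0.28 0.5" --pt "-0.5 -0.308 0.09 0 0 -0.32 0.5" --pt "-0.5 -0.308 0.09 0 0 -0.341 0.5" --pt "-0.5 -0.308 0.09 0 0 -0.341 0.5"

```text
time_s: 27.7
position: [0.547, -0.3352, 0.1597]
tcp_rot: [[-1.0, 0.008, -0.0], [0.008, 1.0, 0.0], [0.0, 0.0, -1.0]]
force: [0.2, 0.5, 0.2]
opening: 0.497
grasp_force: 0.0
```

```bash
python3 -c "
from h import *
plan((.5496,-.336,.0305,0))
for n in ('scene','top'):
  c=cap(n,n+'7.png')
  b,h=blobs(c['image'])
  for p,a in b: print(p.round(1),round(a),at(c,p,.015).round(4))
s=cv2.imread('pics/scene7.png');t=cv2.imread('pics/top7.png')
def cr(i,x,y,w,h,k): return cv2.resize(i[y:y+h,x:x+w],None,fx=k,fy=k,interpolation=cv2.INTER_CUBIC)
cv2.imwrite('pics/c11.png',np.hstack([cr(s,215,165,133,180,3),cr(t,215,155,133,180,3)]))"
```

```text
t 27.7 p [ 0.547  -0.3352  0.1597] a -0.45 open 0.497 gf 0.0 F [0.2 0.5 0.2]
(0.5496, -0.336, 0.0305) [-0.0088, -0.0028, 0.4306] [0.0001, -0.0001, -0.0025]
[314.4 277.5] 125 [ 0.5469 -0.3416  0.015 ]
[327.1 292.6] 140 [ 0.5473 -0.4029  0.015 ]
[311.6 300.6] 290 [ 0.4915 -0.3934  0.015 ]
[343.6 249.6] 184 [ 0.4907 -0.396   0.015 ]
```

View pics/c11.png

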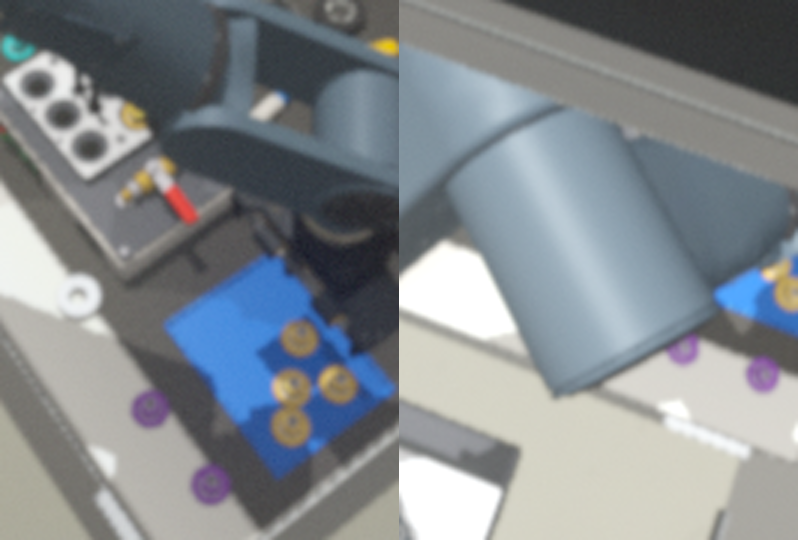

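Capsule A is seated in its pocket. One tray capsule, D, has been knocked to (312,294) next to E at (312,307), still upright. Next I pick up B.

Request:
move_arm --pt "-0.007 -0.003 0.1 0 0 0 0.5" --pt "-0.007 -0.003 0.2 0 0 0 0.5" --pt "-0.007 -0.003 0.3 0 0 0 0.5" --pt "-0.007 -0.003 0.37 0 0 0 0.5" --pt "-0.007 -0.003 0.41 0 0 0 0.5" --pt "-0.007 -0.003 0.43 0 0 0 0.5" --pt "-0.007 -0.003 0.43 0 0 0 0.5" --pt "-0.007 -0.003 0.43 0 0 0 0.3" --pt "-0.007 -0.003 0.43 0 0 0 0.2" --pt "-0.007 -0.003 0.43 0 0 0 0.1"

```text
time_s: 28.63
position: [0.5502, -0.3367, 0.033]
tcp_rot: [[-1.0, 0.008, 0.002], [0.008, 1.0, -0.002], [-0.002, -0.002, -1.0]]
force: [0.1, -0.4, 0.1]
opening: 0.351
grasp_force: 0.0
```

Request:
move_arm --pt "0 0 0 0 0 0 0" --pt "0 0 0 0 0 0 0" --pt "0 0 0 0 0 0 0" --pt "0 0 0 0 0 0 0" --pt "0 0 0 0 0 0 0"

```text
time_s: 29.05
position: [0.5498, -0.3365, 0.0325]
tcp_rot: [[-1.0, 0.008, 0.001], [0.008, 1.0, -0.001], [-0.001, -0.001, -1.0]]
force: [-0.0, 0.4, 6.2]
opening: 0.213
grasp_force: 30.0
```

```bash
python3 -c "
from h import *
plan((.518-.034+.0014,.0147-.052-.0009,.18,1.5))"
```

```text
t 29.05 p [ 0.5498 -0.3365  0.0325] a -0.45 open 0.213 gf 30.0 F [-0.   0.4  6.2]
(0.4854, -0.0382, 0.18) [0.2219, 0.9919, -0.4934] [-0.0004, 0.0005, -0.0109]
```

Request:
move_arm --pt "0 0 -0.1 0 0 0 0" --pt "0 0 -0.22 0 0 0 0" --pt "0 0 -0.35 0 0 0 0" --pt "0.02 0.08 -0.45 0 0 0 0" --pt "0.04 0.18 -0.5 0 0 0 0" --pt "0.07 0.3 -0.5 0 0 0 0" --pt "0.1 0.42 -0.5 0 0 -0.011 0" --pt "0.13 0.55 -0.5 0 0 -0.011 0" --pt "0.155 0.68 -0.5 0 0 -0.011 0" --pt "0.18 0.8 -0.5 0 0 -0.011 0"

```text
time_s: 29.88
position: [0.4957, -0.0934, 0.1812]
tcp_rot: [[-1.0, -0.026, -0.001], [-0.026, 1.0, 0.001], [0.001, 0.001, -1.0]]
force: [0.1, -0.4, 0.6]
opening: 0.213
grasp_force: 30.0
```

```bash
python3 -c "
from h import *
plan((.4854,-.0382,.18,1.5),(.4854,-.0382,.104,1.5))"
```

```text
t 29.88 p [ 0.4957 -0.0934  0.1812] a 1.49 open 0.213 gf 30.0 F [ 0.1 -0.4  0.6]
(0.4854, -0.0382, 0.18) [0.0297, 0.1849, 0.0041] [0.0003, -0.0003, -0.0]
(0.4854, -0.0382, 0.104) [0.0294, 0.1847, 0.2574] [0.0003, -0.0003, -0.0]
```

Request:
move_arm --pt "0.015 0.1 0 0 0 0 0" --pt "0.029 0.17 0 0 0 0 0" --pt "0.029 0.192 0 0 0 0 0" --pt "0.029 0.192 0 0 0 0 0" --pt "0.029 0.192 0.08 0 0 0 0" --pt "0.029 0.192 0.16 0 0 0 0" --pt "0.029 0.192 0.22 0 0 0 0" --pt "0.029 0.192 0.24 0 0 0 0" --pt "0.029 0.192 0.24 0 0 0 0" --pt "0.029 0.192 0.24 0 0 0 0"

```text
time_s: 30.72
position: [0.4876, -0.0392, 0.1094]
tcp_rot: [[-1.0, -0.026, 0.0], [-0.026, 1.0, -0.0], [-0.0, -0.0, -1.0]]
force: [0.2, 1.0, -0.7]
opening: 0.217
grasp_force: 30.0
```

```bash
python3 -c "
from h import *
plan((.4854,-.0382,.096,1.5),(.4854,-.0382,.0905,1.5))"
```

```text
t 30.72 p [ 0.4876 -0.0392  0.1094] a 1.47 open 0.217 gf 30.0 F [ 0.2  1.  -0.7]
(0.4854, -0.0382, 0.096) [0.0072, 0.0036, 0.0446] [-0.0001, 0.0001, -0.0002]
(0.4854, -0.0382, 0.0905) [0.0072, 0.0036, 0.063] [-0.0001, 0.0001, -0.0002]
```

Request:
move_arm --pt "0.007 0.003 0.01 0 0 0 0" --pt "0.007 0.003 0.02 0 0 0 0" --pt "0.007 0.003 0.03 0 0 0 0" --pt "0.007 0.003 0.036 0 0 0 0" --pt "0.007 0.003 0.042 0 0 0 0" --pt "0.007 0.003 0.047 0 0 0 0" --pt "0.007 0.003 0.047 0 0 0 0"

```text
time_s: 31.3
position: [0.4846, -0.0373, 0.0951]
tcp_rot: [[-1.0, -0.027, -0.0], [-0.027, 1.0, 0.0], [0.0, 0.0, -1.0]]
force: [-0.9, 0.3, -0.8]
opening: 0.217
grasp_force: 30.0
```

Request:
move_arm --pt "0 0 0.005 0 0 0 0" --pt "0 0 0.01 0 0 0 0" --pt "0 0 0.015 0 0 0 0" --pt "0 0 0.018 0 0 0 0" --pt "0 0 0.018 0 0 0 0"

```text
time_s: 31.72
position: [0.4846, -0.0373, 0.0913]
tcp_rot: [[-1.0, -0.027, 0.0], [-0.027, 1.0, -0.0], [-0.0, -0.0, -1.0]]
force: [-3.1, 1.0, 14.1]
opening: 0.214
grasp_force: 30.0
```

Request:
move_arm --pt "0 0 -0.008 0 0 0 0.3" --pt "0 0 -0.008 0 0 0 0.45" --pt "0 0 -0.008 0 0 0 0.5" --pt "0 0 -0.008 0 0 0 0.5" --pt "0 0 -0.1 0 0 0 0.5" --pt "0 0 -0.2 0 0 0 0.5" --pt "-0.02 -0.08 -0.3 0 0 0 0.5" --pt "-0.05 -0.2 -0.3 0 0 0 0.5" --pt "-0.08 -0.33 -0.3 0 0 0 0.5" --pt "-0.11 -0.46 -0.3 0 0 0 0.5"

```text
time_s: 32.55
position: [0.522, -0.1756, 0.1806]
tcp_rot: [[-1.0, -0.028, 0.001], [-0.028, 1.0, -0.001], [-0.001, -0.001, -1.0]]
force: [1.1, 1.0, 0.3]
opening: 0.503
grasp_force: 0.0
```

```bash
python3 -c "
from h import *
plan((.55,-.399,.16,0))"
```

```text
t 32.55 p [ 0.522  -0.1756  0.1806] a 1.61 open 0.503 gf 0.0 F [1.1 1.  0.3]
(0.55, -0.399, 0.16) [-0.0723, -0.7469, 0.0691] [-0.0002, 0.0004, 0.0089]
```

Request:
move_arm --pt "-0.02 -0.12 0.02 0 0 0.008 0.5" --pt "-0.03 -0.25 0.05 0 0 0.008 0.5" --pt "-0.05 -0.38 0.07 0 0 0.008 0.5" --pt "-0.06 -0.5 0.1 0 0 0.008 0.5" --pt "-0.07 -0.62 0.14 0 0 0.008 0.5" --pt "-0.072 -0.7 0.18 0 0 0.008 0.5" --pt "-0.072 -0.745 0.2 0 0 0.008 0.5" --pt "-0.072 -0.745 0.2 0 0 0.008 0.5" --pt "-0.072 -0.745 0.2 0 0 0.008 0.5" --pt "-0.072 -0.745 0.2 0 0 0.008 0.5"

```text
time_s: 33.38
position: [0.5489, -0.3953, 0.12]
tcp_rot: [[-1.0, -0.002, -0.001], [-0.002, 1.0, 0.002], [0.001, 0.002, -1.0]]
force: [1.0, 0.2, -0.0]
opening: 0.502
grasp_force: 0.0
```

```bash
python3 -c "
from h import *
plan((.55,-.399,.0305,0))
for n in ('scene','top'):
  c=cap(n)
  b,h=blobs(c['image'])
  for p,a in b: print(p.round(1),round(a),at(c,p,.015).round(4))"
```

```text
t 33.38 p [ 0.5489 -0.3953  0.12  ] a 0.14 open 0.502 gf 0.0 F [ 1.   0.2 -0. ]
(0.55, -0.399, 0.0305) [-0.0039, -0.013, 0.2982] [0.0005, -0.0003, 0.0008]
[327.8 292.4] 154 [ 0.5497 -0.4038  0.015 ]
[311.6 300.6] 296 [ 0.4915 -0.3934  0.015 ]
```

Request:
move_arm --pt "-0.003 -0.012 0.08 0 0 0 0.5" --pt "-0.003 -0.012 0.16 0 0 0 0.5" --pt "-0.003 -0.012 0.23 0 0 0 0.5" --pt "-0.003 -0.012 0.27 0 0 0 0.5" --pt "-0.003 -0.012 0.295 0 0 0 0.5" --pt "-0.003 -0.012 0.298 0 0 0 0.5" --pt "-0.003 -0.012 0.298 0 0 0 0.4" --pt "-0.003 -0.012 0.298 0 0 0 0.3" --pt "-0.003 -0.012 0.298 0 0 0 0.2" --pt "-0.003 -0.012 0.298 0 0 0 0"

```text
time_s: 34.32
position: [0.5505, -0.4015, 0.0318]
tcp_rot: [[-1.0, -0.002, 0.002], [-0.002, 1.0, -0.002], [-0.002, -0.002, -1.0]]
force: [-0.2, 0.1, 0.6]
opening: 0.275
grasp_force: 0.0
```

Request:
move_arm --pt "0 0 0 0 0 0 0" --pt "0 0 0 0 0 0 0" --pt "0 0 0 0 0 0 0" --pt "0 0 0 0 0 0 0" --pt "0 0 0 0 0 0 0"

```text
time_s: 34.73
position: [0.5504, -0.4014, 0.0315]
tcp_rot: [[-1.0, -0.001, 0.001], [-0.001, 1.0, -0.001], [-0.001, -0.001, -1.0]]
force: [-1.0, 1.0, 5.8]
opening: 0.214
grasp_force: 30.0
```

Request:
move_arm --pt "0 0 -0.1 0 0 0 0" --pt "0 0 -0.22 0 0 0 0" --pt "0 0 -0.35 0 0 0 0" --pt "0 0.08 -0.45 0 0 0 0" --pt "0 0.18 -0.53 0 0 0 0" --pt "0 0.3 -0.53 0 0 -0.005 0" --pt "0 0.42 -0.53 0 0 -0.008 0" --pt "0 0.55 -0.53 0 0 -0.008 0" --pt "0 0.68 -0.53 0 0 -0.008 0" --pt "0 0.8 -0.53 0 0 -0.008 0"

```text
time_s: 35.57
position: [0.5486, -0.1586, 0.1891]
tcp_rot: [[-1.0, -0.026, -0.001], [-0.026, 1.0, 0.001], [0.001, 0.001, -1.0]]
force: [0.0, 0.2, 0.7]
opening: 0.214
grasp_force: 30.0
```

Request:
move_arm --pt "0 0.13 0 0 0 0 0" --pt "0 0.26 0 0 0 0 0" --pt "0 0.39 0 0 0 0 0" --pt "0 0.52 0 0 0 0 0" --pt "0 0.64 0 0 0 0 0" --pt "0 0.72 0 0 0 0 0" --pt "0 0.755 0 0 0 0 0" --pt "0 0.755 0 0 0 0 0" --pt "0 0.755 0 0 0 0 0" --pt "0 0.755 0 0 0 0 0"

```text
time_s: 36.4
position: [0.5438, 0.0641, 0.1893]
tcp_rot: [[-1.0, -0.026, 0.0], [-0.026, 1.0, -0.001], [0.0, -0.001, -1.0]]
force: [-0.5, -0.6, -0.1]
opening: 0.212
grasp_force: 30.0
```

```bash
python3 -c "
from h import *
plan((.5506,.0676,.10,1.5))"
```

```text
t 36.4 p [0.5438 0.0641 0.1893] a 1.47 open 0.212 gf 30.0 F [-0.5 -0.6 -0.1]
(0.5506, 0.0676, 0.1) [-0.023, 0.0112, 0.2977] [-0.0002, -0.0, -0.0002]
```

Request:
move_arm --pt "-0.023 0.011 0.03 0 0 0 0" --pt "-0.023 0.011 0.1 0 0 0 0" --pt "-0.023 0.011 0.18 0 0 0 0" --pt "-0.023 0.011 0.25 0 0 0 0" --pt "-0.023 0.011 0.285 0 0 0 0" --pt "-0.023 0.011 0.295 0 0 0 0" --pt "-0.023 0.011 0.305 0 0 0 0" --pt "-0.023 0.011 0.313 0 0 0 0" --pt "-0.023 0.011 0.313 0 0 0 0" --pt "-0.023 0.011 0.313 0 0 0 0"

```text
time_s: 37.23
position: [0.5509, 0.0687, 0.0965]
tcp_rot: [[-1.0, -0.027, 0.002], [-0.027, 1.0, -0.001], [-0.002, -0.001, -1.0]]
force: [-1.2, -1.2, 1.2]
opening: 0.216
grasp_force: 30.0
```

Request:
move_arm --pt "0.003 -0.003 0.004 0 0 0 0" --pt "0.003 -0.003 0.008 0 0 0 0" --pt "0.003 -0.003 0.012 0 0 0 0" --pt "0.003 -0.003 0.016 0 0 0 0" --pt "0.003 -0.003 0.016 0 0 0 0"

```text
time_s: 37.65
position: [0.5486, 0.0679, 0.0926]
tcp_rot: [[-1.0, -0.027, -0.001], [-0.027, 1.0, -0.001], [0.001, -0.001, -1.0]]
force: [-5.4, -2.0, 13.6]
opening: 0.217
grasp_force: 30.0
```

Request:
move_arm --pt "0.003 0 -0.006 0 0 0 0" --pt "0.006 -0.001 -0.004 0 0 0 0" --pt "0.008 -0.002 0 0 0 0 0" --pt "0.008 -0.002 0.004 0 0 0 0" --pt "0.008 -0.002 0.008 0 0 0 0" --pt "0.008 -0.002 0.008 0 0 0 0"

```text
time_s: 38.15
position: [0.548, 0.0676, 0.0902]
tcp_rot: [[-1.0, -0.027, 0.002], [-0.027, 1.0, 0.0], [-0.002, 0.0, -1.0]]
force: [-2.9, 0.9, 15.4]
opening: 0.216
grasp_force: 30.0
```

Request:
move_arm --pt "0 0 -0.008 0 0 0 0.3" --pt "0 0 -0.008 0 0 0 0.45" --pt "0 0 -0.008 0 0 0 0.5" --pt "0 0 -0.008 0 0 0 0.5" --pt "0 0 -0.1 0 0 0 0.5" --pt "0 0 -0.2 0 0 0 0.5" --pt "0 -0.1 -0.33 0 0 0 0.45" --pt "0 -0.22 -0.33 0 0 0 0.45" --pt "0 -0.35 -0.33 0 0 0 0.45" --pt "0 -0.48 -0.33 0 0 0 0.45"

```text
time_s: 38.98
position: [0.5513, -0.0778, 0.1882]
tcp_rot: [[-1.0, -0.028, 0.002], [-0.028, 1.0, -0.001], [-0.002, -0.001, -1.0]]
force: [1.0, 0.9, -0.0]
opening: 0.453
grasp_force: 0.0
```

```bash
cat > sp.py <<'E'
from h import *
c=cap('scene');im=c['image']
hsv=cv2.cvtColor(cv2.resize(im,None,fx=4,fy=4,interpolation=cv2.INTER_CUBIC),cv2.COLOR_BGR2HSV)
m=cv2.inRange(hsv,(8,60,60),(35,255,255));m[:1060]=0;m[:, :1120]=0;m[1300:]=0;m[:,1400:]=0
p=np.argwhere(m>0)[:,::-1].astype(np.float32)
_,l,ce=cv2.kmeans(p,2,None,(3,50,.01),5,cv2.KMEANS_PP_CENTERS)
print(len(p)/16)
for i,q in enumerate(ce):
    q=(q+.5)/4-.5;w=at(c,q,.015);print(q.round(1),(l==i).sum()/16,'true est',(w+[.0022,.0043,0]).round(4))
E
python3 sp.py; python3 -c "
from h import *
plan((.49,-.37,.16,0))"
```

```text
200.25
[311.8 294.9] 97.5 true est [ 0.5057 -0.3755  0.015 ]
[311.3 307. ] 102.75 true est [ 0.4802 -0.4039  0.015 ]
t 39.03 p [ 0.5525 -0.0857  0.1878] a 1.36 open 0.452 gf 0.0 F [ 1.3 -4.1  1.3]
(0.49, -0.37, 0.16) [0.2312, -0.9418, 0.0984] [-0.0021, 0.0011, 0.0076]
```

Request:
move_arm --pt "0.02 -0.12 0 0 0 0.008 0.45" --pt "0.05 -0.25 0 0 0 0.008 0.45" --pt "0.08 -0.38 0.02 0 0 0.008 0.45" --pt "0.11 -0.51 0.05 0 0 0.008 0.45" --pt "0.14 -0.64 0.1 0 0 0.008 0.45" --pt "0.16 -0.77 0.16 0 0 0.008 0.45" --pt "0.178 -0.88 0.2 0 0 0.008 0.45" --pt "0.178 -0.937 0.22 0 0 0.008 0.45" --pt "0.178 -0.937 0.22 0 0 0.008 0.45" --pt "0.178 -0.937 0.22 0 0 0.008 0.45"

```text
time_s: 39.87
position: [0.5046, -0.3588, 0.1203]
tcp_rot: [[-1.0, 0.0, -0.001], [0.0, 1.0, 0.002], [0.001, 0.002, -1.0]]
force: [-0.7, 0.1, -0.3]
opening: 0.452
grasp_force: 0.0
```

```bash
python3 -c "
from h import *
plan((.5057,-.3755,.0315,0))"
```

```text
t 39.87 p [ 0.5046 -0.3588  0.1203] a -0.03 open 0.452 gf 0.0 F [-0.7  0.1 -0.3]
(0.5057, -0.3755, 0.0315) [-0.0041, -0.0562, 0.296] [0.0007, -0.0004, -0.0002]
```

Request:
move_arm --pt "-0.003 -0.05 0.03 0 0 0 0.45" --pt "-0.003 -0.05 0.1 0 0 0 0.45" --pt "-0.003 -0.05 0.15 0 0 0 0.45" --pt "-0.003 -0.05 0.15 0 0 0 0.45" --pt "-0.003 -0.05 0.15 0 0 0 0.45"

```text
time_s: 40.28
position: [0.5061, -0.3724, 0.0759]
tcp_rot: [[-1.0, -0.003, -0.001], [-0.003, 1.0, 0.002], [0.001, 0.002, -1.0]]
force: [0.8, -0.9, 0.8]
opening: 0.454
grasp_force: 0.0
```

```bash
python3 -c "
from h import *
plan((.5057,-.3755,.0315,0))"
```

```text
t 40.28 p [ 0.5061 -0.3724  0.0759] a 0.19 open 0.454 gf 0.0 F [ 0.8 -0.9  0.8]
(0.5057, -0.3755, 0.0315) [0.001, -0.0106, 0.1478] [0.0005, -0.0004, 0.0011]
```

Request:
move_arm --pt "-0.001 -0.009 0.05 0 0 0 0.45" --pt "-0.001 -0.009 0.1 0 0 0 0.45" --pt "-0.001 -0.009 0.13 0 0 0 0.45" --pt "-0.001 -0.009 0.147 0 0 0 0.45" --pt "-0.001 -0.009 0.147 0 0 0 0.45" --pt "-0.001 -0.009 0.147 0 0 0 0.3" --pt "-0.001 -0.009 0.147 0 0 0 0.2" --pt "-0.001 -0.009 0.147 0 0 0 0" --pt "-0.001 -0.009 0.147 0 0 0 0" --pt "-0.001 -0.009 0.147 0 0 0 0"

```text
time_s: 41.12
position: [0.5066, -0.3768, 0.0329]
tcp_rot: [[-1.0, -0.001, 0.001], [-0.001, 1.0, -0.001], [-0.001, -0.001, -1.0]]
force: [-0.1, 0.1, 1.7]
opening: 0.211
grasp_force: 30.0
```

Request:
move_arm --pt "0 0 0 0 0 0 0" --pt "0 0 0 0 0 0 0" --pt "0 0 0 0 0 0 0"

```text
time_s: 41.37
position: [0.5065, -0.3768, 0.0329]
tcp_rot: [[-1.0, -0.001, 0.001], [-0.001, 1.0, -0.001], [-0.001, -0.001, -1.0]]
force: [-0.3, 0.4, 4.8]
opening: 0.213
grasp_force: 30.0
```

```bash
python3 -c "
from h import *
plan((.4826,.0658,.19,1.5))"
```

```text
t 41.37 p [ 0.5065 -0.3768  0.0329] a 0.08 open 0.213 gf 30.0 F [-0.3  0.4  4.8]
(0.4826, 0.0658, 0.19) [0.0773, 1.4752, -0.5247] [-0.0002, 0.0002, -0.0079]
```

Request:
move_arm --pt "0 0 -0.1 0 0 0 0" --pt "0 0 -0.22 0 0 0 0" --pt "0 0 -0.35 0 0 0 0" --pt "0 0.08 -0.45 0 0 0 0" --pt "0 0.18 -0.54 0 0 0 0" --pt "0.02 0.3 -0.54 0 0 -0.008 0" --pt "0.03 0.42 -0.54 0 0 -0.008 0" --pt "0.04 0.55 -0.54 0 0 -0.008 0" --pt "0.05 0.68 -0.54 0 0 -0.008 0" --pt "0.06 0.8 -0.54 0 0 -0.008 0"

```text
time_s: 42.2
position: [0.4868, -0.1346, 0.194]
tcp_rot: [[-1.0, -0.026, -0.001], [-0.026, 1.0, 0.001], [0.001, 0.001, -1.0]]
force: [0.1, 0.8, -1.0]
opening: 0.212
grasp_force: 30.0
```

Request:
move_arm --pt "0 0.13 0 0 0 0 0" --pt "0.01 0.26 0 0 0 0 0" --pt "0.015 0.39 0 0 0 0 0" --pt "0.02 0.5 0 0 0 0 0" --pt "0.02 0.6 0 0 0 0 0" --pt "0.02 0.66 0 0 0 0 0" --pt "0.02 0.675 0 0 0 0 0" --pt "0.02 0.675 0 0 0 0 0" --pt "0.02 0.675 0 0 0 0 0" --pt "0.02 0.675 0 0 0 0 0"

```text
time_s: 43.03
position: [0.4767, 0.0646, 0.1941]
tcp_rot: [[-1.0, -0.026, -0.0], [-0.026, 1.0, -0.0], [0.0, -0.0, -1.0]]
force: [0.0, 0.2, -0.5]
opening: 0.21
grasp_force: 30.0
```

```bash
python3 -c "
from h import *
plan((.4826,.0658,.1,1.5))"
```

```text
t 43.03 p [0.4767 0.0646 0.1941] a 1.46 open 0.21 gf 30.0 F [ 0.   0.2 -0.5]
(0.4826, 0.0658, 0.1) [-0.0198, 0.0038, 0.3137] [-0.0001, -0.0, -0.0002]
```

Request:
move_arm --pt "-0.019 0.003 0.03 0 0 0 0" --pt "-0.019 0.003 0.1 0 0 0 0" --pt "-0.019 0.003 0.18 0 0 0 0" --pt "-0.019 0.003 0.26 0 0 0 0" --pt "-0.019 0.003 0.3 0 0 0 0" --pt "-0.019 0.003 0.31 0 0 0 0" --pt "-0.019 0.003 0.318 0 0 0 0" --pt "-0.019 0.003 0.325 0 0 0 0" --pt "-0.019 0.003 0.325 0 0 0 0" --pt "-0.019 0.003 0.325 0 0 0 0"

```text
time_s: 43.87
position: [0.4819, 0.0662, 0.0975]
tcp_rot: [[-1.0, -0.027, 0.0], [-0.027, 1.0, -0.001], [-0.0, -0.001, -1.0]]
force: [-3.8, -2.6, 2.2]
opening: 0.215
grasp_force: 30.0
```

Request:
move_arm --pt "0.004 -0.003 0 0 0 0 0" --pt "0.008 -0.005 0 0 0 0 0" --pt "0.008 -0.005 0.004 0 0 0 0" --pt "0.008 -0.005 0.008 0 0 0 0" --pt "0.008 -0.005 0.013 0 0 0 0" --pt "0.008 -0.005 0.016 0 0 0 0" --pt "0.008 -0.005 0.016 0 0 0 0"

```text
time_s: 44.45
position: [0.4801, 0.0652, 0.0919]
tcp_rot: [[-1.0, -0.027, 0.001], [-0.027, 1.0, 0.0], [-0.001, 0.0, -1.0]]
force: [0.1, -0.4, 0.1]
opening: 0.211
grasp_force: 30.0
```

Request:
move_arm --pt "0 0 0.005 0 0 0 0" --pt "0 0 0.01 0 0 0 0" --pt "0 0 0.01 0 0 0 0"

```text
time_s: 44.7
position: [0.4802, 0.0651, 0.0916]
tcp_rot: [[-1.0, -0.027, 0.002], [-0.027, 1.0, -0.0], [-0.002, -0.0, -1.0]]
force: [-5.2, 0.2, 23.5]
opening: 0.211
grasp_force: 30.0
```

Request:
move_arm --pt "0 0 -0.008 0 0 0 0.3" --pt "0 0 -0.008 0 0 0 0.45" --pt "0 0 -0.008 0 0 0 0.5" --pt "0 0 -0.008 0 0 0 0.5" --pt "0 0 -0.1 0 0 0 0.5" --pt "0 0 -0.2 0 0 0 0.5" --pt "0 -0.1 -0.33 0 0 0 0.5" --pt "0 -0.22 -0.33 0 0 0 0.5" --pt "0 -0.35 -0.33 0 0 0 0.5" --pt "0 -0.48 -0.33 0 0 0 0.5"

```text
time_s: 45.53
position: [0.4839, -0.0802, 0.1886]
tcp_rot: [[-1.0, -0.028, 0.002], [-0.028, 1.0, -0.001], [-0.002, -0.001, -1.0]]
force: [0.4, -0.1, 1.2]
opening: 0.501
grasp_force: 0.0
```

```bash
python3 -c "
from h import *
plan((.481,-.404,.12,0))
c=cap('scene')
b,h=blobs(c['image'])
for p,a in b: print(p.round(1),round(a),(at(c,p,.015)+[.0022,.0043,0]).round(4))"
```

```text
t 45.53 p [ 0.4839 -0.0802  0.1886] a 1.61 open 0.501 gf 0.0 F [ 0.4 -0.1  1.2]
(0.481, -0.404, 0.12) [0.0406, -1.0785, 0.2295] [-0.0002, 0.0006, 0.009]
[311.5 307. ] 155 [ 0.4806 -0.4041  0.015 ]
```

Request:
move_arm --pt "0 -0.12 0 0 0 0.009 0.5" --pt "0.01 -0.25 0 0 0 0.009 0.5" --pt "0.01 -0.38 0.02 0 0 0.009 0.5" --pt "0.02 -0.51 0.05 0 0 0.009 0.5" --pt "0.02 -0.64 0.1 0 0 0.009 0.5" --pt "0.03 -0.77 0.16 0 0 0.009 0.5" --pt "0.035 -0.88 0.2 0 0 0.009 0.5" --pt "0.038 -0.98 0.22 0 0 0.009 0.5" --pt "0.038 -0.98 0.22 0 0 0.009 0.5" --pt "0.038 -0.98 0.22 0 0 0.009 0.5"

```text
time_s: 46.42
position: [0.4794, -0.3742, 0.1203]
tcp_rot: [[-1.0, 0.005, -0.001], [0.005, 1.0, 0.002], [0.001, 0.002, -1.0]]
force: [1.0, 0.8, -0.1]
opening: 0.499
grasp_force: 0.0
```

Request:
move_arm --pt "0 -0.05 0 0 0 0 0.5" --pt "0 -0.07 0.05 0 0 0 0.5" --pt "0 -0.07 0.13 0 0 0 0.5" --pt "0 -0.07 0.15 0 0 0 0.5" --pt "0 -0.07 0.15 0 0 0 0.5"

```text
time_s: 46.83
position: [0.4791, -0.3919, 0.0753]
tcp_rot: [[-1.0, 0.0, -0.003], [0.0, 1.0, 0.004], [0.003, 0.004, -1.0]]
force: [-0.3, 0.3, -0.4]
opening: 0.496
grasp_force: 0.0
```

```bash
python3 -c "
from h import *
plan((.482,-.404,.032,0))"
```

```text
t 46.83 p [ 0.4791 -0.3919  0.0753] a -0.03 open 0.496 gf 0.0 F [-0.3  0.3 -0.4]
(0.482, -0.404, 0.032) [-0.0102, -0.0409, 0.144] [0.0013, -0.0011, -0.0001]
```

Request:
move_arm --pt "-0.009 -0.034 0.03 0 0 0 0.5" --pt "-0.009 -0.034 0.08 0 0 0 0.5" --pt "-0.009 -0.034 0.12 0 0 0 0.5" --pt "-0.009 -0.034 0.143 0 0 0 0.5" --pt "-0.009 -0.034 0.143 0 0 0 0.5" --pt "-0.009 -0.034 0.143 0 0 0 0.5" --pt "-0.009 -0.034 0.143 0 0 0 0.3" --pt "-0.009 -0.034 0.143 0 0 0 0.2" --pt "-0.009 -0.034 0.143 0 0 0 0" --pt "-0.009 -0.034 0.143 0 0 0 0"

```text
time_s: 47.67
position: [0.483, -0.4045, 0.0347]
tcp_rot: [[-1.0, 0.002, 0.001], [0.002, 1.0, -0.001], [-0.001, -0.001, -1.0]]
force: [0.7, 0.1, 0.0]
opening: 0.285
grasp_force: 0.0
```

Request:
move_arm --pt "0 0 0 0 0 0 0" --pt "0 0 0 0 0 0 0" --pt "0 0 0 0 0 0 0" --pt "0 0 0 0 0 0 0"

```text
time_s: 48.0
position: [0.4829, -0.4045, 0.0345]
tcp_rot: [[-1.0, 0.002, 0.001], [0.002, 1.0, -0.001], [-0.001, -0.001, -1.0]]
force: [-1.4, 0.3, 3.2]
opening: 0.203
grasp_force: 30.0
```

```bash
python3 -c "
from h import *
plan((.483,.0138,.19,1.5))"
```

```text
t 48.0 p [ 0.4829 -0.4045  0.0345] a -0.09 open 0.203 gf 30.0 F [-1.4  0.3  3.2]
(0.483, 0.0138, 0.19) [0.0017, 1.3941, -0.5192] [-0.0002, 0.0002, -0.0088]
```

The grip is a bit high on the hexagon, so I'll regrip 4 mm lower.

Request:
move_arm --pt "0 0 0 0 0 0 0.35" --pt "0 0 0 0 0 0 0.4" --pt "0 0 0 0 0 0 0.4" --pt "0 0 0.013 0 0 0 0.4" --pt "0 0 0.013 0 0 0 0.4" --pt "0 0 0.013 0 0 0 0.2" --pt "0 0 0.013 0 0 0 0" --pt "0 0 0.013 0 0 0 0" --pt "0 0 0.013 0 0 0 0" --pt "0 0 0.013 0 0 0 0"

```text
time_s: 48.83
position: [0.4827, -0.4042, 0.0301]
tcp_rot: [[-1.0, 0.002, -0.0], [0.002, 1.0, 0.0], [0.0, 0.0, -1.0]]
force: [0.4, -0.1, -1.3]
opening: 0.22
grasp_force: 30.0
```

```bash
python3 -c "
from h import *
plan((.483,.0138,.19,1.5))"
```

```text
t 48.83 p [ 0.4827 -0.4042  0.0301] a -0.09 open 0.22 gf 30.0 F [ 0.4 -0.1 -1.3]
(0.483, 0.0138, 0.19) [0.0012, 1.3933, -0.5329] [0.0, -0.0, -0.0088]
```

Request:
move_arm --pt "0 0 -0.1 0 0 0 0" --pt "0 0 -0.22 0 0 0 0" --pt "0 0 -0.35 0 0 0 0" --pt "0 0.08 -0.45 0 0 0 0" --pt "0 0.18 -0.54 0 0 0 0" --pt "0 0.3 -0.54 0 0 -0.008 0" --pt "0 0.42 -0.54 0 0 -0.009 0" --pt "0 0.55 -0.54 0 0 -0.009 0" --pt "0 0.68 -0.54 0 0 -0.009 0" --pt "0 0.75 -0.54 0 0 -0.009 0"

```text
time_s: 49.67
position: [0.4814, -0.1748, 0.1922]
tcp_rot: [[-1.0, -0.028, -0.002], [-0.028, 1.0, 0.003], [0.002, 0.003, -1.0]]
force: [-0.0, -0.0, -0.4]
opening: 0.217
grasp_force: 30.0
```

Request:
move_arm --pt "0 0.1 0 0 0 0 0" --pt "-0.005 0.23 0 0 0 0 0" --pt "-0.01 0.36 0 0 0 0 0" --pt "-0.015 0.48 0 0 0 0 0" --pt "-0.015 0.58 0 0 0 0 0" --pt "-0.015 0.63 0 0 0 0 0" --pt "-0.015 0.645 0 0 0 0 0" --pt "-0.015 0.645 0 0 0 0 0" --pt "-0.015 0.645 0 0 0 0 0" --pt "-0.015 0.645 0 0 0 0 0"

```text
time_s: 50.5
position: [0.4828, 0.0131, 0.1922]
tcp_rot: [[-1.0, -0.025, 0.001], [-0.025, 1.0, -0.001], [-0.001, -0.001, -1.0]]
force: [-0.2, -0.3, -1.0]
opening: 0.215
grasp_force: 30.0
```

```bash
python3 -c "
from h import *
plan((.483,.0138,.1,1.5))"
```

```text
t 50.5 p [0.4828 0.0131 0.1922] a 1.46 open 0.215 gf 30.0 F [-0.2 -0.3 -1. ]
(0.483, 0.0138, 0.1) [-0.0005, 0.0024, 0.3074] [-0.0002, 0.0002, -0.0002]
```

Request:
move_arm --pt "0 0.002 0.08 0 0 0 0" --pt "0 0.002 0.16 0 0 0 0" --pt "0 0.002 0.24 0 0 0 0" --pt "0 0.002 0.29 0 0 0 0" --pt "0 0.002 0.305 0 0 0 0" --pt "0 0.002 0.313 0 0 0 0" --pt "0 0.002 0.32 0 0 0 0" --pt "0 0.002 0.327 0 0 0 0" --pt "0 0.002 0.327 0 0 0 0" --pt "0 0.002 0.327 0 0 0 0"

```text
time_s: 51.33
position: [0.4829, 0.0147, 0.0947]
tcp_rot: [[-1.0, -0.027, 0.002], [-0.027, 1.0, -0.0], [-0.002, -0.0, -1.0]]
force: [-0.1, 0.1, 0.4]
opening: 0.216
grasp_force: 30.0
```

Request:
move_arm --pt "0 0 0.005 0 0 0 0" --pt "0 0 0.01 0 0 0 0" --pt "0 0 0.015 0 0 0 0" --pt "0 0 0.02 0 0 0 0" --pt "0 0 0.023 0 0 0 0" --pt "0 0 0.023 0 0 0 0"

```text
time_s: 51.83
position: [0.4831, 0.0148, 0.0888]
tcp_rot: [[-1.0, -0.027, 0.002], [-0.027, 1.0, -0.0], [-0.002, -0.001, -1.0]]
force: [-2.7, 0.2, 14.7]
opening: 0.216
grasp_force: 30.0
```

Request:
move_arm --pt "0 0 -0.008 0 0 0 0.3" --pt "0 0 -0.008 0 0 0 0.38" --pt "0 0 -0.008 0 0 0 0.38" --pt "0 0 -0.008 0 0 0 0.38" --pt "0 0 -0.1 0 0 0 0.38" --pt "0 0 -0.2 0 0 0 0.38" --pt "-0.05 -0.1 -0.33 0 0 0 0.2" --pt "-0.1 -0.22 -0.33 0 0 0 0" --pt "-0.15 -0.35 -0.33 0 0 0 0" --pt "-0.2 -0.48 -0.33 0 0 0 0"

```text
time_s: 52.67
position: [0.5454, -0.1246, 0.1872]
tcp_rot: [[-1.0, -0.028, 0.002], [-0.028, 1.0, -0.001], [-0.002, -0.001, -1.0]]
force: [0.2, 0.9, -0.4]
opening: 0.163
grasp_force: 0.0
```

```bash
python3 - <<'E'
from h import *
plan()
for n in('scene','top'):
    c=viewer.capture(n)
    im=cv2.imread(f'pics/{n}0.png') if n=='top' else c['image']
    hsv=cv2.cvtColor(cv2.resize(im,None,fx=4,fy=4,interpolation=cv2.INTER_CUBIC),cv2.COLOR_BGR2HSV)
    m=cv2.inRange(hsv,(0,140,90),(8,255,255))|cv2.inRange(hsv,(172,140,90),(180,255,255))
    k,l,st,ce=cv2.connectedComponentsWithStats(m)
    for i in range(1,k):
        if st[i,4]>300:
            q=(ce[i]+.5)/4-.5
            w=at(c,q,.0915)
            if abs(w[0]-.5)<.1 and -.22<w[1]<-.1:
                p=np.argwhere(l==i)[:,::-1].astype(np.float32);vx,vy,x0,y0=cv2.fitLine(p,2,0,.01,.01).ravel()
                d=at(c,q+4*np.array([vx,vy]),.0915)-at(c,q-4*np.array([vx,vy]),.0915);d/=np.linalg.norm(d);d*=-np.sign(d[1])
                print(n,q.round(1),w.round(4),d.round(3),'theta',np.degrees(np.arctan2(-d[0],-d[1])).round(1))
E
```

```text
t 52.67 p [ 0.5454 -0.1246  0.1872] a 1.6 open 0.163 gf 0.0 F [ 0.2  0.9 -0.4]
scene [275.  232.9] [ 0.5158 -0.1675  0.0915] [-0.029 -1.     0.   ] theta 1.6
top [288.4 215.8] [ 0.5196 -0.1674  0.0915] [-0.026 -1.     0.   ] theta 1.5
```

```bash
python3 -c "
from h import *
plan((.55,-.168,.0945,1.5))"
```

```text
t 52.77 p [ 0.5483 -0.1297  0.1866] a 1.24 open 0.071 gf 0.0 F [0.3 0.2 0.5]
(0.55, -0.168, 0.0945) [-0.0009, -0.1264, 0.3076] [-0.0015, 0.0019, -0.0014]
```

Request:
move_arm --pt "-0.001 -0.06 0 0 0 0 0" --pt "-0.001 -0.12 0 0 0 0 0" --pt "-0.001 -0.123 0.05 0 0 0 0" --pt "-0.001 -0.123 0.13 0 0 0 0" --pt "-0.001 -0.123 0.21 0 0 0 0" --pt "-0.001 -0.123 0.27 0 0 0 0" --pt "-0.001 -0.123 0.295 0 0 0 0" --pt "-0.001 -0.123 0.305 0 0 0 0" --pt "-0.001 -0.123 0.305 0 0 0 0"

```text
time_s: 53.52
position: [0.5454, -0.1597, 0.094]
tcp_rot: [[-1.0, -0.027, -0.002], [-0.027, 1.0, 0.001], [0.001, 0.001, -1.0]]
force: [0.1, -0.3, -0.3]
opening: 0.005
grasp_force: 0.0
```

```bash
python3 - <<'E'
from h import *
s=cap('scene')['image'];t=cap('top')['image']
def cr(i,x,y,w,h,k): return cv2.resize(i[y:y+h,x:x+w],None,fx=k,fy=k,interpolation=cv2.INTER_CUBIC)
cv2.imwrite('pics/c12.png',np.hstack([cr(s,200,150,100,110,4),cr(t,205,150,100,110,4)]))
v=[]
piv=np.array([.5205,-.110])
for th,off in((5,.02),(20,.02),(35,.021),(50,.021),(65,.022),(80,.022),(88,.022),(90,.0205),(92,.0205)):
    w=np.radians(th)-np.radians(1.5)
    u=np.array([-np.sin(w),-np.cos(w)]);d=np.array([-np.cos(w),np.sin(w)])
    v.append((*(piv+.058*u-off*d).round(4),.0945,1.5))
plan(*v)
E
```

```text
t 53.62 p [ 0.5464 -0.1603  0.0954] a 1.55 open 0.005 gf 0.0 F [ 0.1  0.3 -0. ]
(np.float64(0.5369), np.float64(-0.1691), 0.0945) [0.0324, -0.0286, 0.0031] [-0.0002, 0.0004, 0.0003]
(np.float64(0.5211), np.float64(-0.1713), 0.0945) [0.0853, -0.0345, 0.003] [-0.0002, 0.0004, 0.0003]
(np.float64(0.506), np.float64(-0.17), 0.0945) [0.1355, -0.0288, 0.0029] [-0.0002, 0.0004, 0.0003]
(np.float64(0.491), np.float64(-0.1642), 0.0945) [0.1849, -0.0081, 0.0029] [-0.0002, 0.0004, 0.0003]
(np.float64(0.4784), np.float64(-0.1556), 0.0945) [0.2262, 0.0216, 0.0028] [-0.0002, 0.0004, 0.0003]
(np.float64(0.4681), np.float64(-0.1431), 0.0945) [0.2594, 0.0642, 0.0027] [-0.0002, 0.0004, 0.0003]
(np.float64(0.464), np.float64(-0.1355), 0.0945) [0.2723, 0.0899, 0.0027] [-0.0002, 0.0004, 0.0003]
(np.float64(0.4631), np.float64(-0.132), 0.0945) [0.275, 0.1017, 0.0027] [-0.0002, 0.0004, 0.0003]
(np.float64(0.4623), np.float64(-0.13), 0.0945) [0.2775, 0.1084, 0.0027] [-0.0002, 0.0004, 0.0003]
```

View pics/c12.png

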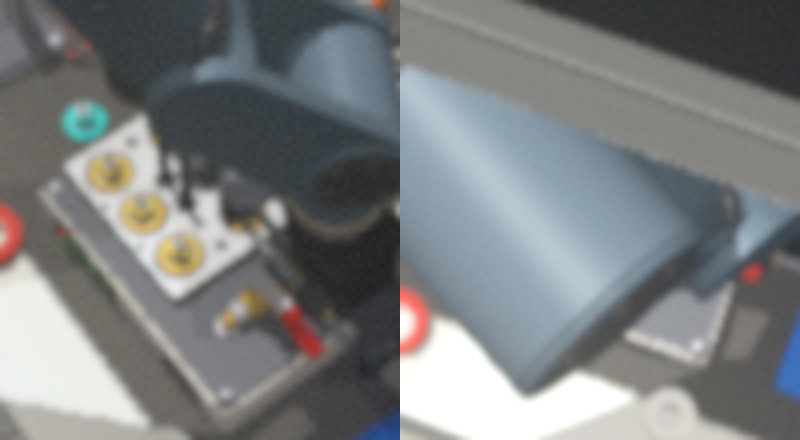

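The three front capsules sit flush in their pockets in the scene crop, at (110,172), (143,212) and (180,253). Both rear ones stopped at the home height. The lever is still shut, so I sweep it now.

Request:
move_arm --pt "0.015 -0.028 0.003 0 0 0 0" --pt "0.032 -0.029 0.003 0 0 0 0" --pt "0.06 -0.033 0.003 0 0 0 0" --pt "0.085 -0.0345 0.003 0 0 0 0" --pt "0.11 -0.033 0.003 0 0 0 0" --pt "0.135 -0.029 0.003 0 0 0 0" --pt "0.16 -0.02 0.003 0 0 0 0" --pt "0.185 -0.008 0.003 0 0 0 0" --pt "0.206 0.006 0.003 0 0 0 0" --pt "0.226 0.021 0.003 0 0 0 0"

```text
time_s: 54.45
position: [0.4769, -0.1553, 0.0938]
tcp_rot: [[-1.0, -0.027, -0.0], [-0.027, 1.0, 0.0], [0.0, 0.0, -1.0]]
force: [0.9, -0.6, -0.5]
opening: 0.006
grasp_force: 0.5
```

```bash
python3 - <<'E'
from h import *
plan((.4681,-.1431,.0945,1.5),(.464,-.1355,.0945,1.5),(.4625,-.130,.0945,1.5),(.4625,-.127,.0945,1.5))
E
```

```text
t 54.45 p [ 0.4769 -0.1553  0.0938] a 1.53 open 0.006 gf 0.5 F [ 0.9 -0.6 -0.5]
(0.4681, -0.1431, 0.0945) [0.0283, 0.0414, -0.0025] [0.0, -0.0001, 0.0001]
(0.464, -0.1355, 0.0945) [0.0413, 0.067, -0.0025] [0.0, -0.0001, 0.0001]
(0.4625, -0.13, 0.0945) [0.0458, 0.0855, -0.0025] [0.0, -0.0001, 0.0001]
(0.4625, -0.127, 0.0945) [0.0456, 0.0955, -0.0025] [0.0, -0.0001, 0.0001]
```

Request:
move_arm --pt "0.014 0.02 0 0 0 0 0" --pt "0.028 0.041 0 0 0 0 0" --pt "0.036 0.055 0 0 0 0 0" --pt "0.041 0.067 0 0 0 0 0" --pt "0.044 0.077 0 0 0 0 0" --pt "0.046 0.085 0 0 0 0 0" --pt "0.046 0.09 0 0 0 0 0" --pt "0.046 0.09 0 0 0 0 0"

```text
time_s: 55.12
position: [0.4632, -0.1291, 0.0937]
tcp_rot: [[-1.0, -0.027, -0.001], [-0.027, 1.0, -0.0], [0.001, -0.0, -1.0]]
force: [-0.8, -2.2, -0.5]
opening: 0.003
grasp_force: 0.9
```

Request:
move_arm --pt "0 0.005 0 0 0 0 0" --pt "0 0.01 0 0 0 0 0" --pt "0 0.015 0 0 0 0 0" --pt "0 0.015 0 0 0 0 0"

```text
time_s: 55.45
position: [0.4634, -0.1287, 0.0939]
tcp_rot: [[-1.0, -0.031, 0.0], [-0.031, 0.999, -0.007], [0.0, -0.007, -1.0]]
force: [-5.2, -16.7, -2.1]
opening: 0.004
grasp_force: 8.2
```

```bash
cat > lev.py <<'E'
from h import *
plan()
for n in('scene','top'):
    c=viewer.capture(n);im=c['image']
    hsv=cv2.cvtColor(cv2.resize(im,None,fx=4,fy=4,interpolation=cv2.INTER_CUBIC),cv2.COLOR_BGR2HSV)
    m=cv2.inRange(hsv,(0,140,70),(8,255,255))|cv2.inRange(hsv,(172,140,70),(180,255,255))
    k,l,st,ce=cv2.connectedComponentsWithStats(m)
    for i in range(1,k):
        if st[i,4]>150:
            q=(ce[i]+.5)/4-.5;w=at(c,q,.0915)
            if abs(w[0]-.48)<.1 and -.22<w[1]<-.06:
                p=np.argwhere(l==i)[:,::-1].astype(np.float32);vx,vy,x0,y0=cv2.fitLine(p,2,0,.01,.01).ravel()
                d=at(c,q+4*np.array([vx,vy]),.0915)-at(c,q-4*np.array([vx,vy]),.0915);d/=np.linalg.norm(d);d*=-np.sign(d[0])
                print(n,q.round(1),st[i,4]/16,w.round(4),'lever theta',(np.degrees(np.arctan2(-d[0],-d[1]))+1.5).round(1))
E
python3 lev.py
```

```text
t 55.45 p [ 0.4634 -0.1287  0.0939] a 1.78 open 0.004 gf 8.2 F [ -5.2 -16.7  -2.1]
```

The lever is at its stop: 16.7 N with no further motion. I'll back off, rise and verify.

Request:
move_arm --pt "0 -0.03 0 0 0 0 0" --pt "0 -0.08 0 0 0 0 0" --pt "0 -0.13 0 0 0 0 0" --pt "0 -0.13 -0.1 0 0 0 0" --pt "0 -0.13 -0.2 0 0 0 0" --pt "0 -0.2 -0.33 0 0 0 0" --pt "-0.1 -0.32 -0.4 0 0 0 0" --pt "-0.2 -0.44 -0.5 0 0 0 0" --pt "-0.3 -0.5 -0.55 0 0 0 0" --pt "-0.3 -0.5 -0.55 0 0 0 0"

```text
time_s: 56.38
position: [0.561, -0.2757, 0.2621]
tcp_rot: [[-1.0, -0.025, 0.007], [-0.025, 1.0, -0.004], [-0.007, -0.004, -1.0]]
force: [0.9, -1.4, 0.6]
opening: 0.004
grasp_force: 0.0
```

```bash
python3 lev.py; python3 - <<'E'
from h import *
c=cap('scene');b,h=blobs(c['image']);print('tray',b)
# brass near each pocket: mean hue sat
hsv=cv2.cvtColor(c['image'],cv2.COLOR_BGR2HSV);m=cv2.inRange(hsv,(12,80,80),(35,255,255))
a=np.radians(1.5)
for lx in(-.034,.034):
    for ly in(-.052,0,.052):
        p=np.array([.5160+np.cos(a)*lx-np.sin(a)*ly,.0135+np.sin(a)*lx+np.cos(a)*ly,.072]);q=proj(c,p);u=q.round().astype(int)
        w=m[u[1]-7:u[1]+8,u[0]-7:u[0]+8];yy,xx=np.nonzero(w)
        print(lx,ly,q.round(1),len(xx),(xx.mean()+u[0]-7-q[0]).round(1) if len(xx) else '',(yy.mean()+u[1]-7-q[1]).round(1) if len(xx) else '')
E
```

```text
t 56.38 p [ 0.561  -0.2757  0.2621] a 1.44 open 0.004 gf 0.0 F [ 0.9 -1.4  0.6]
scene [253.  229.4] 44.875 [ 0.4656 -0.1155  0.0915] lever theta 91.6
tray []
-0.034 -0.052 [244.4 212.8] 69 -0.4 0.7
-0.034 0 [235.5 202.3] 71 -0.3 0.5
-0.034 0.052 [226.9 192.1] 62 0.3 1.2
0.034 -0.052 [260.3 202.2] 64 0.1 1.3
0.034 0 [251.3 192. ] 7 -6.0 -6.6
0.034 0.052 [242.6 182.2] 45 0.6 0.7
```

```bash
python3 -c "
from h import *
print(workorder.hand_in())"
```

```text
the job is handed in; nothing more can be done
None
```

I handed the job in at about 57 s, with the nest seated on the tester pins, all five brass capsules home in pockets, then the lever swung to its open stop. The first lift caught the nest plate under the hook and dropped it back there, so I regripped it; one capsule moved in the tray during the run but stayed upright and was placed.

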